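# Load test-kit cartons into the roller lanes of a water laboratory

### The arm

A 7-joint arm with a two-finger parallel gripper is mounted at the origin on the work surface. World frame = base frame: x ahead of the robot, y to its left, z up, the work surface at z = 0. Lengths are in m, angles in degrees, forces in N, time in s.
With the tool pointing down it reaches from about 0.425 to 0.875 m from the base axis. Payload 4.7 kg.
Tool frame: the origin (TCP) lies at the very end of the fingers, on their centre line; the grasp point (between the pads) lies env.tcp_to_grasp behind it (env.tcp_to_grasp is the distance from the TCP to the grasp point, in m); z points along the fingers, x is the direction in which the jaws open and shut, and the axes are right-handed (so a half turn about z gives the same grasp; the last joint's range is limited). The gripper opens to 87 mm and grips with 3 to 60 N. Pads are 19 mm wide; open, the fingers measure 117 mm over their backs; the gripper's body (75 mm by 190 mm) begins 51 mm behind the grasp point.
Start: joints at [71.396, 18.392, -4.016, 83.108, 1.295, 78.541, -3.26], TCP at [0.216, -0.613, 0.223] pointing down, gripper open.
Joint ranges: [-163.93, 163.93], [-17.29, 119.83], [-79.2, 71.16], [3.27, 140.29], [-89.18, 269.18], [5.43, 117.66], [-154.24, 154.24]. Speed limits (degrees/s): [147.25, 147.25, 180, 180, 180, 180, 180].

### API

Orientations are given as [roll, pitch, yaw] about the fixed x, y, z axes, in that order (R = Rz(yaw) Ry(pitch) Rx(roll)).
In Python, from cell import env gives the robot as it stands. The module is installed in compiled form; this text tells all that it offers.
- The arm moves only by the tool send_rows, never from a script. Its argument "steps" is a list of rows, each a list of 3 entries, a list of its own where there are three numbers: the shift along the tool's x, y, z in m, then the turn, a rotation vector about the tool's x, y, z in rad, then the finger opening in m, from 0 to 0.087. A call has exactly 5 rows; each row is the pose to reach, as a shift and turn from the pose commanded when the call began, along the tool's axes at that moment; what a row does not reach only later rows make up. A row lasts 1/12 s, in which the tool goes at most 41.7 mm and 7.16 degrees, less where a joint would pass 70% of its speed; a pose out of reach is approached as far as the arm can. A call with a gripper value outside its range is refused whole. The fingers move at their own pace and stop on an object; "grip_force" is the grip in N (left out, the last holds). Time passes only in rows, so rows that repeat a pose let the fingers close, or fill a call up. It gives the time, the measured TCP pose, the force and the opening at its end, in the units of the state.
- env.get_obs(): the state, without advancing time (a new reading comes with each control period).
- env.read_camera(name): name is "scene" or "side" or "wrist"; returns a dict with "pixels" (420x560x3 uint8, red, green, blue), "fx", "fy", "cx", "cy" (pixels), "position" and "rotation" of the camera in the world. Camera axes: x right, y up, looking along -z (the intrinsics and any distortion apply to the point x, -y, -z); pixel columns grow to the right and rows downward; lengths in m; the calibration is good to about 2 mm. A picture is of the moment at which its call begins. There is no depth.
- env.sign_off(): hands the job in, once; it reports no verdict.
The state is a dict: "time_s": time; "qpos": joint angles; "joint_velocities": joint speeds; "effort": joint torques, N m; "tool_pos": TCP position; "tool_rot": TCP orientation; "force": force on the tool from outside, world axes, zero at the start; "wrist_torque": the same for the moment, N m; "grip_width": finger opening in m.
Only numpy, scipy, OpenCV 4.12 (cv2) and the standard library are available. Lean on these libraries where they do the work, as an engineer would, in place of code of your own. Each camera call takes 0.05 s, during which the arm holds its last target.

### The job

Move the four white test-kit cartons from the grey delivery tray to the two sloped roller lanes: the two narrow cartons into the narrow lane, the two wide ones into the wide lane. In each lane the low carton goes to the front, against the metal stop, and the tall one stands right behind it, touching it, so that both can be seen. Keep the cartons upright on the rollers, knock nothing over, and leave the vial rack, beaker and jar where they are.

Things in the scene. Friction and masses are not known exactly. Their poses are not given: they have to be found in the camera images.
- tray: Fixed grey delivery tray, 316 mm along its x, 90 mm along its y, four places in a row along x at x = -0.117, -0.039, +0.039, +0.117, parted by 4 mm ribs. Floor 6 mm and rim and ribs 18 mm above the bench. Origin under its middle at bench level, z up. One carton stands in each place, in any order, about square to the tray.
- carton_narrow_low: Loose white test-kit carton, the narrow and low one: 60 mm along its x, 46 mm along its y (grip it across y), 60 mm tall, about 120 g. Origin at the centre of its underside, z up. All four are plain white with a thin grey band, and differ only in width and height.
- carton_narrow_tall: Loose white test-kit carton, the narrow and tall one: 60 mm along its x, 46 mm along its y (grip it across y), 95 mm tall, about 180 g. Origin at the centre of its underside, z up. All four are plain white with a thin grey band, and differ only in width and height.
- carton_wide_low: Loose white test-kit carton, the wide and low one: 60 mm along its x, 66 mm along its y (grip it across y), 60 mm tall, about 170 g. Origin at the centre of its underside, z up. All four are plain white with a thin grey band, and differ only in width and height.
- carton_wide_tall: Loose white test-kit carton, the wide and tall one: 60 mm along its x, 66 mm along its y (grip it across y), 95 mm tall, about 250 g. Origin at the centre of its underside, z up. All four are plain white with a thin grey band, and differ only in width and height.
- lane_narrow: Fixed narrow lane, 300 mm long, for 46 mm cartons; 60 mm clear between guides. Origin mid-lane at bench level, z vertical; x points uphill, away from the robot. Roller tops 58 mm above the origin, rising 0.10 rad to +x; 11 rollers, x -0.122 to 0.128. Stop's inner face at x = -0.135 (low end). Guides 16 mm, stop 45 mm above rollers. A carton let go rolls down by itself, slowly, to the stop or the carton before it.
- lane_wide: Fixed wide lane, 300 mm long, for 66 mm cartons; 82 mm clear between guides. Origin mid-lane at bench level, z vertical; x points uphill, away from the robot. Roller tops 58 mm above the origin, rising 0.10 rad to +x; 11 rollers, x -0.122 to 0.128. Stop's inner face at x = -0.135 (low end). Guides 16 mm, stop 45 mm above rollers. A carton let go rolls down by itself, slowly, to the stop or the carton before it.
- vial_rack: Bystander: clear rack 100 by 140 mm with small blue-capped vials, 60 mm high. Origin at the centre of its underside. Leave it alone.
- beaker: Bystander: empty glass beaker, 70 mm across, 90 mm high. Origin at the centre of its underside. Leave it alone.
- jar: Bystander: white jar with a blue cap, 60 mm across, 85 mm high, beyond the work. Origin at the centre of its underside. Leave it alone.
Not all that is in view belongs to the job. Leave any yellow look-alike of the carton_narrow_tall alone.

How it is judged (in metres and radians):
At the end, for the whole second after the job is handed in: In its own lane, each carton stands on the rollers, upright (within 0.2 rad of vertical, the lane itself slopes 0.1), within 15 mm of the lane's middle line, released and at rest: the low one within 12 mm of touching the stop, the tall one within 12 mm of its place right behind the low one (x of carton_narrow_low in the frame of lane_narrow between -0.117 and -0.093 m and y of carton_narrow_low in the frame of lane_narrow between -0.015 and 0.015 m and z of carton_narrow_low in the frame of lane_narrow between 0.036 and 0.068 m and angle between each of carton_narrow_low, carton_narrow_tall, carton_wide_low, carton_wide_tall's own z axis and vertical below 0.2 rad and linear speed of each of carton_narrow_low, carton_narrow_tall, carton_wide_low, carton_wide_tall below 0.02 m/s and angular speed of each of carton_narrow_low, carton_narrow_tall, carton_wide_low, carton_wide_tall below 0.2 rad/s and x of carton_narrow_tall in the frame of lane_narrow between -0.056 and -0.032 m and y of carton_narrow_tall in the frame of lane_narrow between -0.015 and 0.015 m and z of carton_narrow_tall in the frame of lane_narrow between 0.036 and 0.068 m and x of carton_wide_low in the frame of lane_wide between -0.117 and -0.093 m and y of carton_wide_low in the frame of lane_wide between -0.015 and 0.015 m and z of carton_wide_low in the frame of lane_wide between 0.036 and 0.068 m and x of carton_wide_tall in the frame of lane_wide between -0.056 and -0.032 m and y of carton_wide_tall in the frame of lane_wide between -0.015 and 0.015 m and z of carton_wide_tall in the frame of lane_wide between 0.036 and 0.068 m).
It fails at once if a carton tipped over (angle between any of carton_narrow_low, carton_narrow_tall, carton_wide_low, carton_wide_tall's own z axis and vertical above 0.7 rad).
It fails at once if vial rack pushed away or knocked over (distance of vial_rack from where it was at the start of the episode above 0.03 m or angle between vial_rack's own z axis and vertical above 0.5 rad).
It fails at once if beaker pushed away or knocked over (distance of beaker from where it was at the start of the episode above 0.03 m or angle between beaker's own z axis and vertical above 0.5 rad).
It fails at once if jar pushed away or knocked over (distance of jar from where it was at the start of the episode above 0.03 m or angle between jar's own z axis and vertical above 0.5 rad).
It also fails if it takes over 144 s, if anything falls off the work surface, if the arm or the gripper's body presses on something with over 40 N, if the wrist force passes 120 N, or if a joint passes its speed limit or range.

## Working session

There is one attempt and no reset: what is moved stays moved. The work goes in short steps, Python scripts to look and compute and a tool call to move; the robot and the scene stay as the last step left them, time stands still between calls to the robot, and variables do not carry over. Pictures are saved under pics/ and viewed, and the job is handed in when it is done.

Besides the shell and the picture viewer there is one more tool, called by a JSON object that holds its "api" and its "payload". send_rows: Moves the arm, as the interface text tells. Its arguments: {"type":"object","properties":{"steps":{"type":"array"},"grip_force":{"type":"number"}},"required":["steps"]}

```bash
mkdir -p pics; ls; python3 - <<'E'
from cell import env
import cv2
o=env.get_obs(); print(o, env.tcp_to_grasp)
for n in ["scene","side","wrist"]:
    c=env.read_camera(n)
    cv2.imwrite(f"pics/{n}0.png",c["pixels"][:,:,::-1])
    print(n,{k:v for k,v in c.items() if k!="pixels"})
E
```

```text
pics
{'time_s': 0.0, 'qpos': array([71.39555782, 18.43896196, -4.01606004, 83.17567559,  1.29655475,
       78.54139546, -3.25927607]), 'joint_velocities': array([-0.02634918, -0.01612916,  0.01312152, -0.02944638,  0.04171636,
        0.0774073 , -0.00608491]), 'effort': array([ 3.09441680e-05, -4.91287422e+01, -4.04000301e-01, -3.12528741e+01,
       -6.40635495e-02,  4.37452400e-02,  2.13025046e-04]), 'tool_pos': array([ 0.21579647, -0.61253448,  0.22145594]), 'tool_rot': array([ 1.79992808e+02,  1.10698323e-01, -7.05842621e+01]), 'force': array([0.10207094, 0.39474541, 0.16394754]), 'wrist_torque': array([-0.0642997 ,  0.01114219, -0.03116425]), 'grip_width': 0.0874198781416569} 0.0187
scene {'fx': 478.8292777440603, 'fy': 478.8292777440603, 'cx': 272.9787687591313, 'cy': 219.5811257868809, 'position': array([1.24871683, 0.10657853, 0.9517373 ]), 'rotation': array([ 3.41041802e+01, -4.46588379e-02,  1.00278147e+02])}
side {'fx': 452.6756399434093, 'fy': 452.6756399434093, 'cx': 277.75474149266614, 'cy': 209.4020195658105, 'position': array([0.52131794, 1.06688961, 0.90159889]), 'rotation': array([  50.7302275 ,   -0.77917026, -174.76599553])}
wrist {'fx': 332.3856184612549, 'fy': 332.3856184612549, 'cx': 280.04307644829385, 'cy': 207.26859784454658, 'position': array([ 0.29156649, -0.58684986,  0.38437099]), 'rotation': array([-17.05363682,   0.08301816, -70.63427602])}
```

View pics/scene0.png

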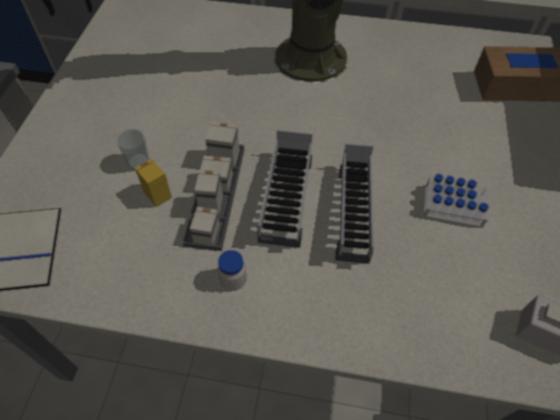

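View pics/side0.png

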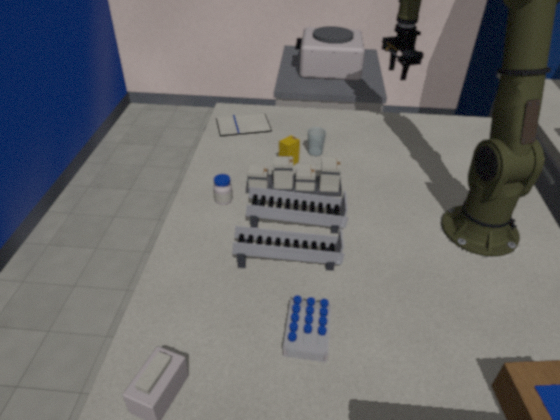

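View pics/wrist0.png

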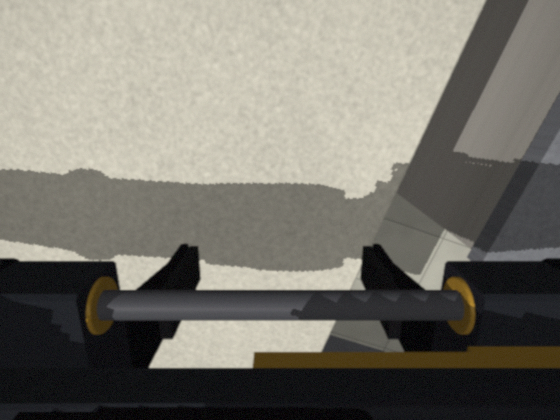

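```bash
cat > h.py <<'E'
import numpy as np, cv2
from scipy.spatial.transform import Rotation as R
from cell import env
def cam(n):
    return env.read_camera(n)
def ray(c,u,v):
    d=np.array([(u-c['cx'])/c['fx'],-(v-c['cy'])/c['fy'],-1.0])
    return c['position'],R.from_euler('xyz',c['rotation'],degrees=True).apply(d)
def onz(c,u,v,z):
    p,d=ray(c,u,v); return p+d*(z-p[2])/d[2]
def proj(c,P):
    q=R.from_euler('xyz',c['rotation'],degrees=True).inv().apply(np.atleast_2d(P)-c['position'])
    return np.c_[c['cx']+c['fx']*q[:,0]/-q[:,2], c['cy']+c['fy']*-q[:,1]/-q[:,2]]
def tri(*obs):
    A=np.zeros((3,3));b=np.zeros(3)
    for c,u,v in obs:
        p,d=ray(c,u,v);d=d/np.linalg.norm(d);M=np.eye(3)-np.outer(d,d);A+=M;b+=M@p
    X=np.linalg.solve(A,b)
    return X
def crop(c,x0,x1,y0,y1,k,name):
    im=cv2.resize(c['pixels'][y0:y1,x0:x1,::-1],None,fx=k,fy=k,interpolation=cv2.INTER_CUBIC)
    im=np.clip(im.astype(float)*1.5,0,255).astype(np.uint8)
    for u in range((x0//10+1)*10,x1,10):
        cv2.line(im,((u-x0)*k,0),((u-x0)*k,5 if u%50 else 14),(0,0,255),1)
        if u%20==0: cv2.putText(im,str(u),((u-x0)*k-10,24),0,.35,(0,0,255),1)
    for v in range((y0//10+1)*10,y1,10):
        cv2.line(im,(0,(v-y0)*k),(5 if v%50 else 14,(v-y0)*k),(0,0,255),1)
        if v%20==0: cv2.putText(im,str(v),(8,(v-y0)*k+4),0,.35,(0,0,255),1)
    cv2.imwrite(f'pics/{name}.png',im)
E
python3 - <<'E'
from h import *
s=cam('scene'); d=cam('side')
print(proj(s,[[0,0,0],[0.5,0,0]]),proj(d,[[0,0,0]]))
crop(s,170,390,110,270,3.5.__int__() ,'s1')
crop(d,210,360,130,275,5,'d1')
E
```

```text
[[310.69849239  58.83807963]
 [284.03514414 183.18946448]] [[478.60468615 230.02252801]]
```

View pics/s1.png

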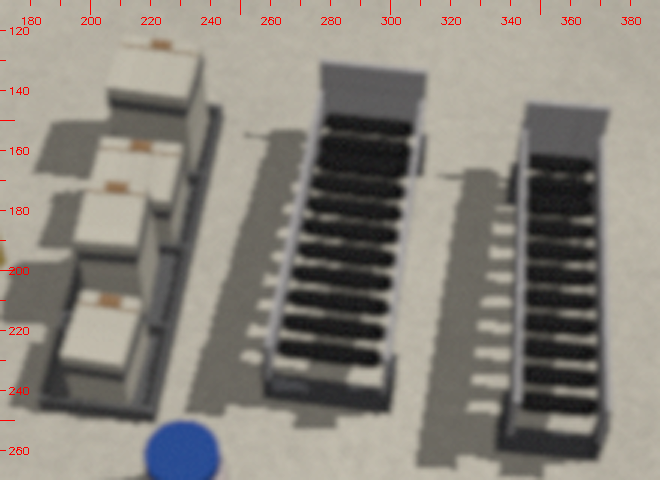

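View pics/d1.png

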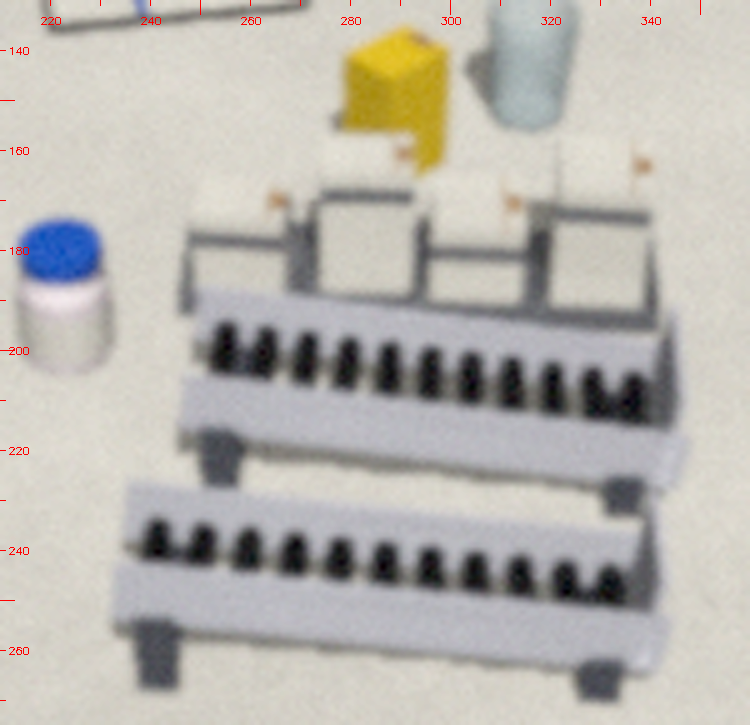

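```bash
python3 - <<'E'
from h import *
np.set_printoptions(precision=4,suppress=True)
s=cam('scene'); d=cam('side')
print('tray rim right edge',onz(s,243,146,.018),onz(s,221,245,.018),'left far',onz(s,185,245,.018))
for n,(a,b,h) in dict(W1=((206.5,133),(237,137),.101),W2=((200,161),(231,163),.066),N3=((195.5,191),(217.5,193),.101),N4=((191,222.5),(214,229),.066)).items():
    print(n,onz(s,*a,h),onz(s,*b,h),np.linalg.norm(onz(s,*a,h)-onz(s,*b,h)))
# lane near stop top corners, far ends
for n,l in dict(wide=[(277,131),(311,134),(258.5,238),(299.5,240)],narrow=[(345,144.5),(372.5,147),(336.5,250),(371,251)]).items():
    for q in l[:2]: print(n,'stoptop',onz(s,*q,.09))
    for q in l[2:]: print(n,'farend',onz(s,*q,.085))
# side: cartons' top edge near
print('side W1 top near edge', onz(d,320,172,.101),onz(d,340,173.5,.101))
E
```

```text
tray rim right edge [ 0.4107 -0.1247  0.018 ] [ 0.7163 -0.1093  0.018 ] left far [ 0.7309 -0.1898  0.018 ]
W1 [ 0.4593 -0.2011  0.101 ] [ 0.459  -0.1248  0.101 ] 0.07629313080722205
W2 [ 0.5207 -0.2054  0.066 ] [ 0.5134 -0.1296  0.066 ] 0.07607035662344465
N3 [ 0.6368 -0.1798  0.101 ] [ 0.6335 -0.13    0.101 ] 0.049858933505013726
N4 [ 0.6988 -0.1778  0.066 ] [ 0.7064 -0.1232  0.066 ] 0.05510208115941827
wide stoptop [ 0.4111 -0.0345  0.09  ]
wide stoptop [0.4061 0.05   0.09  ]
wide farend [ 0.7232 -0.0194  0.085 ]
wide farend [0.7126 0.0673 0.085 ]
narrow stoptop [0.4261 0.1361 0.09  ]
narrow stoptop [0.4223 0.2024 0.09  ]
narrow farend [0.723  0.1473 0.085 ]
narrow farend [0.7125 0.2186 0.085 ]
side W1 top near edge [ 0.4857 -0.1068  0.101 ] [ 0.4237 -0.1055  0.101 ]
```

```bash
cat >> h.py <<'E'
np.set_printoptions(precision=4,suppress=True)
def tgt(yaw,tilt=0):  # yaw of lane/tray in deg; jaws along its y
    return R.from_euler('z',yaw,degrees=True)*R.from_euler('y',-tilt)*R.from_euler('z',-90,degrees=True)*R.from_euler('x',180,degrees=True)
def plan(p,yaw,tilt=0):
    o=env.get_obs(); T=R.from_euler('xyz',o['tool_rot'],degrees=True)
    sh=T.inv().apply(np.array(p)-o['tool_pos']); rv=(T.inv()*tgt(yaw,tilt)).as_rotvec()
    print('t',round(o['time_s'],2),'pos',o['tool_pos'],'rot',o['tool_rot'],'F',o['force'],'w',round(o['grip_width'],4))
    print('shift',sh,'len',np.linalg.norm(sh),'turn',rv,'deg',np.degrees(np.linalg.norm(rv)))
E
python3 -c "
from h import *
plan([.50,-.16,.3],2.9)"
```

```text
t 0.35 pos [ 0.216  -0.6129  0.2223] rot [179.9975   0.0244 -70.5866] F [ 0.012   0.0621 -0.1896] w 0.0869
shift [-0.3328 -0.4184 -0.0776] len 0.5402416240357134 turn [0.0001 0.0004 0.2882] deg 16.513413513194315
```

{"api": "send_rows", "payload": {"steps": [[[-0.02, -0.025, -0.015], [0, 0, 0], 0.087], [[-0.045, -0.055, -0.03], [0, 0, 0], 0.087], [[-0.07, -0.087, -0.045], [0, 0, 0], 0.087], [[-0.093, -0.117, -0.06], [0, 0, 0], 0.087], [[-0.116, -0.147, -0.078], [0, 0, 0], 0.087]]}}

```text
time_s: 0.77
tool_pos: [0.3163, -0.4535, 0.3004]
tool_rot: [180.0, 0.0, -70.6]
force: [0.5, 0.4, -0.3]
grip_width: 0.0871
```

{"api": "send_rows", "payload": {"steps": [[[-0.024, -0.03, 0], [0, 0, 0.05], 0.087], [[-0.048, -0.06, 0], [0, 0, 0.1], 0.087], [[-0.072, -0.09, 0], [0, 0, 0.15], 0.087], [[-0.096, -0.12, 0], [0, 0, 0.22], 0.087], [[-0.12, -0.15, 0], [0, 0, 0.288], 0.087]]}}

```text
time_s: 1.18
tool_pos: [0.4179, -0.2908, 0.3005]
tool_rot: [-180.0, -0.1, -87.3]
force: [-0.1, -1.3, 0.8]
grip_width: 0.087
```

```bash
python3 -c "
from h import *
plan([.50,-.16,.3],2.9)"
```

```text
t 1.18 pos [ 0.4179 -0.2908  0.3005] rot [-179.9726   -0.055   -87.2919] F [-0.1268 -1.3274  0.7747] w 0.087
shift [-0.1268 -0.0882  0.0004] len 0.15445216110648502 turn [-0.0005 -0.001  -0.0033] deg 0.2014411814175322
```

{"api": "send_rows", "payload": {"steps": [[[-0.03, -0.02, 0], [0, 0, 0], 0.087], [[-0.06, -0.04, 0], [0, 0, 0], 0.087], [[-0.09, -0.06, 0], [0, 0, 0], 0.087], [[-0.127, -0.088, 0], [0, 0, 0], 0.087], [[-0.127, -0.088, 0], [0, 0, 0], 0.087]]}}

```text
time_s: 1.6
tool_pos: [0.5022, -0.1523, 0.3006]
tool_rot: [-179.8, 0.2, -86.4]
force: [0.1, 1.5, -0.3]
grip_width: 0.0869
```

```bash
python3 -c "
from h import *
plan([.50,-.16,.3],2.9)
w=cam('wrist');print(w['position'],w['rotation'])
cv2.imwrite('pics/w1.png',w['pixels'][:,:,::-1])"
```

```text
t 1.6 pos [ 0.5022 -0.1523  0.3006] rot [-179.8089    0.2028  -86.4205] F [ 0.1468  1.5389 -0.3445] w 0.0869
shift [0.0075 0.0027 0.0006] len 0.007997504612447514 turn [-0.0033  0.0036  0.0119] deg 0.7341199495397145
[ 0.5818 -0.1487  0.4637] [-16.8547   0.1742 -86.4683]
```

View pics/w1.png

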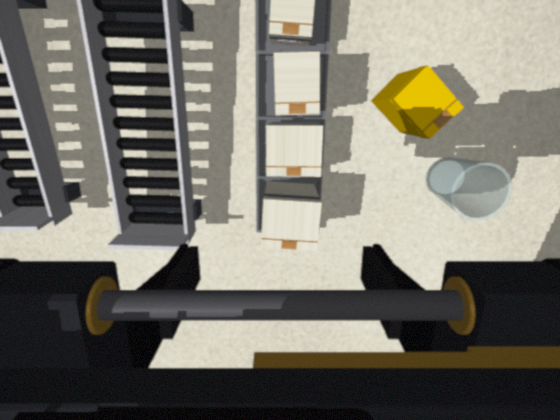

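```bash
python3 -c "
from h import *
w=cam('wrist')
np.save('w1.npy',w,allow_pickle=True)
crop(w,240,400,0,140,5,'w1a')
crop(w,240,520,60,260,3,'w1b')
crop(w,0,210,0,260,3,'w1c')
plan([.50,-.16,.3],2.9)
"
```

```text
t 1.7 pos [ 0.4996 -0.1585  0.3002] rot [-179.9799    0.013   -86.762 ] F [-0.6938 -1.1553  0.4562] w 0.0871
shift [ 0.0015 -0.0003  0.0002] len 0.0015345205035478344 turn [-0.0004  0.0002  0.0059] deg 0.338820955700847
```

View pics/w1a.png

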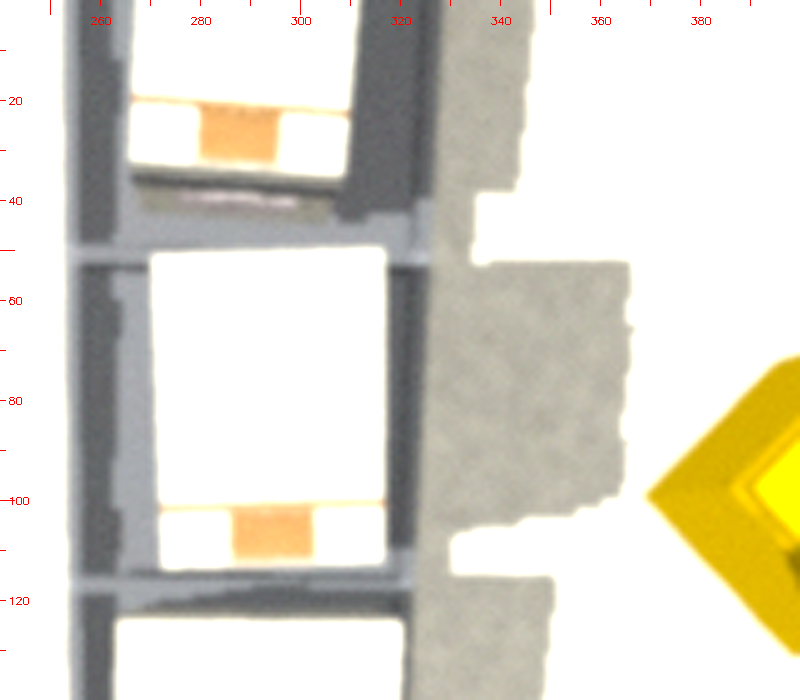

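View pics/w1b.png

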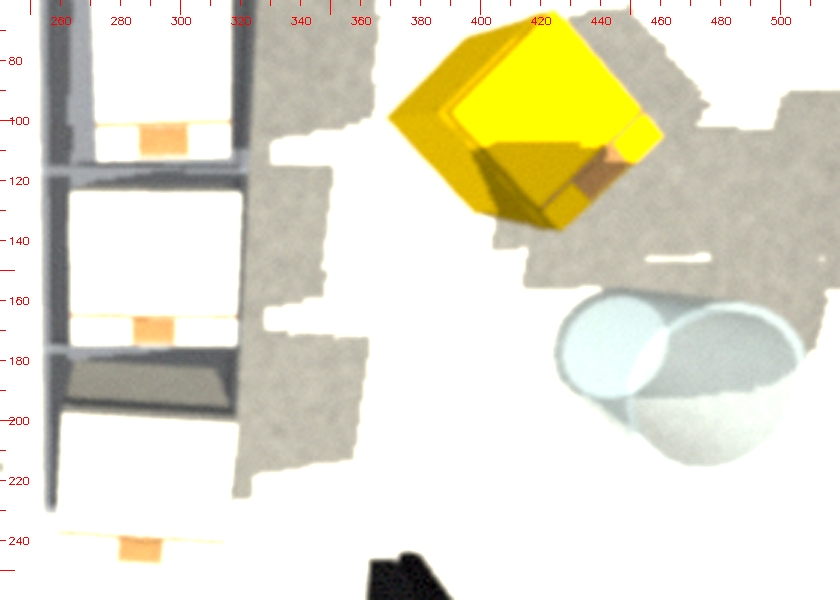

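View pics/w1c.png

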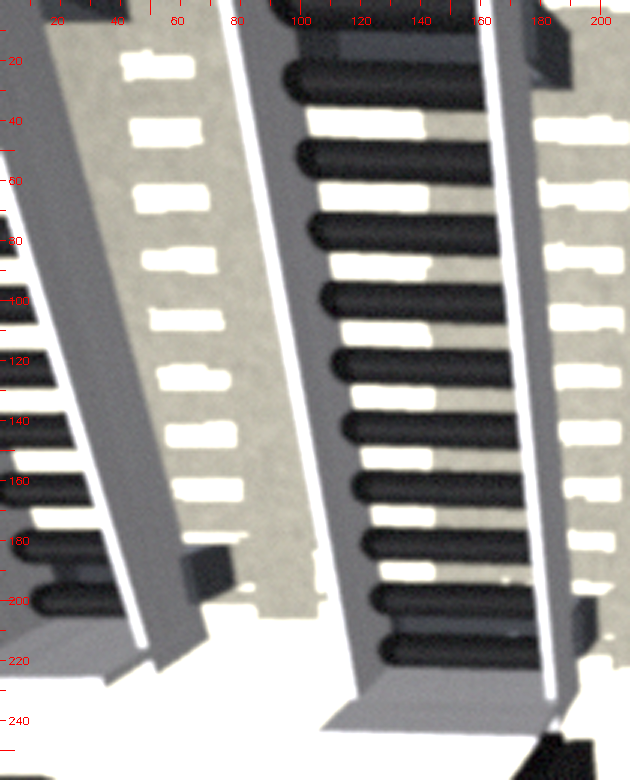

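```bash
python3 -c "
from h import *
w=np.load('w1.npy',allow_pickle=True).item();print(w['position'],w['rotation'])
s=cam('scene')
def yaw(a,b): return np.degrees(np.arctan2(*( (b-a)[[1,0]])))
for n,h,q in [('W2',.066,[(263,124),(320,123.5),(319,175),(263,175.5)]),('N3',.101,[(270,50.5),(317,49),(317,113.5),(272,114)]),('W1',.101,[(262,197),(319,200)]),('N4',.066,[(266,33),(309,36)])]:
    P=np.array([onz(w,*p,h) for p in q]);print(n,P[:,:2].tolist(),'c',P.mean(0),'wid',np.linalg.norm(P[0]-P[1]),'yaw',yaw(P[0],P[1])+90, yaw(P[-1],P[0]) if len(q)>2 else '')
print('tri N3',tri((w,270,50.5),(s,217.5,193)),tri((w,317,49),(s,195.5,191)))
print('tri W2',tri((w,263,124),(s,231,163)),tri((w,320,123.5),(s,200,161)))
print('tri W1',tri((w,262,197),(s,237,137)),tri((w,319,200),(s,206.5,133)))
print('tray rim',[onz(w,*p,.018) for p in [(255,228),(254,50)]])
print('yellow',[onz(w,*p,.1) for p in [(370,99),(425,64),(461,105),(427,137)]])
print('beaker top',[onz(w,*p,.09) for p in [(450,188),(510,188),(480,159),(480,215)]])
# wide lane guide tops inner edges: left (+y) and right
for n,q in dict(wl=[(119,232),(76,0)],wr=[(181.5,232),(160,0)],nr=[(45,215),(0,50)]).items():
    print(n,[onz(w,*p,z) for p,z in zip(q,(.0605,.085))])
print('stop top',[onz(w,*p,.09) for p in [(107,243),(186,243)]])
"
```

```text
[ 0.5809 -0.1512  0.4634] [-16.9378   0.0791 -86.5691]
W2 [[0.5597718474466195, -0.13212946628163988], [0.5642985895847684, -0.1981416971392932], [0.503777368594231, -0.20268308852301942], [0.49907456315322124, -0.13485915694345604]] c [ 0.5317 -0.167   0.066 ] wid 0.06616725789383605 yaw 3.9228763092133647 2.5749824630112976
N3 [[0.6331343174589292, -0.1375802834919022], [0.637287261744813, -0.18420702301493452], [0.5757209780077961, -0.18990308131636613], [0.5723887109231784, -0.14278856890365185]] c [ 0.6046 -0.1636  0.101 ] wid 0.04681132111776336 yaw 5.089782062836093 4.900514863730224
W1 [[0.48157407422820386, -0.13628268148650816], [0.4819459336227553, -0.2008512706329919]] c [ 0.4818 -0.1686  0.101 ] wid 0.06456965993232995 yaw 0.3299706344823221 
N4 [[0.6551401172821839, -0.1310770891133695], [0.6549897837043573, -0.17758420307208134]] c [ 0.6551 -0.1543  0.066 ] wid 0.04650735693364258 yaw -0.18520713918638876 
tri N3 [ 0.6324 -0.1342  0.0979] [ 0.6368 -0.1821  0.1004]
tri W2 [ 0.5587 -0.1254  0.1155] [ 0.5658 -0.1891  0.1201]
tri W1 [ 0.482  -0.1281  0.1197] [ 0.4894 -0.1932  0.1323]
tray rim [array([ 0.4124, -0.1249,  0.018 ]), array([ 0.6445, -0.1149,  0.018 ])]
yellow [array([ 0.5935, -0.2437,  0.1   ]), array([ 0.6302, -0.2944,  0.1   ]), array([ 0.5932, -0.3393,  0.1   ]), array([ 0.5586, -0.3101,  0.1   ])]
beaker top [array([ 0.5024, -0.3518,  0.09  ]), array([ 0.5065, -0.4208,  0.09  ]), array([ 0.5375, -0.3784,  0.09  ]), array([ 0.4721, -0.394 ,  0.09  ])]
wl [array([0.4123, 0.0485, 0.0605]), array([0.67  , 0.0592, 0.085 ])]
wr [array([ 0.4172, -0.0324,  0.0605]), array([ 0.675 , -0.0247,  0.085 ])]
nr [array([0.43  , 0.1411, 0.0605]), array([0.6191, 0.1437, 0.085 ])]
stop top [array([0.4094, 0.0496, 0.09  ]), array([ 0.4152, -0.0462,  0.09  ])]
```

{"api": "send_rows", "payload": {"steps": [[[-0.03, 0, 0], [0, 0, 0], 0.087], [[-0.07, 0, 0], [0, 0, 0], 0.087], [[-0.11, 0, 0], [0, 0, 0], 0.087], [[-0.15, 0, 0], [0, 0, 0], 0.087], [[-0.18, 0, 0], [0, 0, 0], 0.087]]}}

```text
time_s: 2.17
tool_pos: [0.4888, 0.0197, 0.3004]
tool_rot: [-180.0, -0.0, -87.2]
force: [1.9, 1.3, 0.2]
grip_width: 0.0868
```

{"api": "send_rows", "payload": {"steps": [[[-0.02, 0, 0], [0, 0, 0], 0.087], [[-0.03, 0, 0], [0, 0, 0], 0.087], [[-0.04, 0, 0], [0, 0, 0], 0.087], [[-0.04, 0, 0], [0, 0, 0], 0.087], [[-0.04, 0, 0], [0, 0, 0], 0.087]]}}

```text
time_s: 2.58
tool_pos: [0.4877, 0.0567, 0.3]
tool_rot: [180.0, -0.0, -87.2]
force: [-0.3, -0.6, 0.8]
grip_width: 0.0869
```

```bash
python3 -c "
from h import *
w=cam('wrist')
np.save('w2.npy',w,allow_pickle=True)
cv2.imwrite('pics/w2.png',w['pixels'][:,:,::-1])
crop(w,90,400,0,260,2,'w2z')
plan([.50,.05,.3],2.9)
"
```

```text
t 2.63 pos [0.4877 0.0563 0.2999] rot [179.9814  -0.0386 -87.2633] F [ 0.5653 -0.0572 -0.8273] w 0.0868
shift [ 0.0069 -0.012  -0.0001] len 0.013785158169405226 turn [ 0.0003 -0.0007 -0.0028] deg 0.16879555507996258
```

View pics/w2.png

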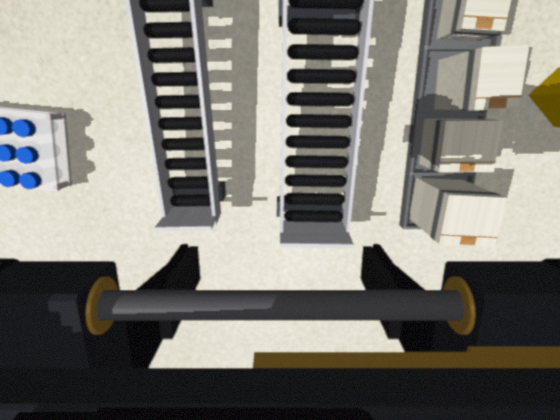

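View pics/w2z.png

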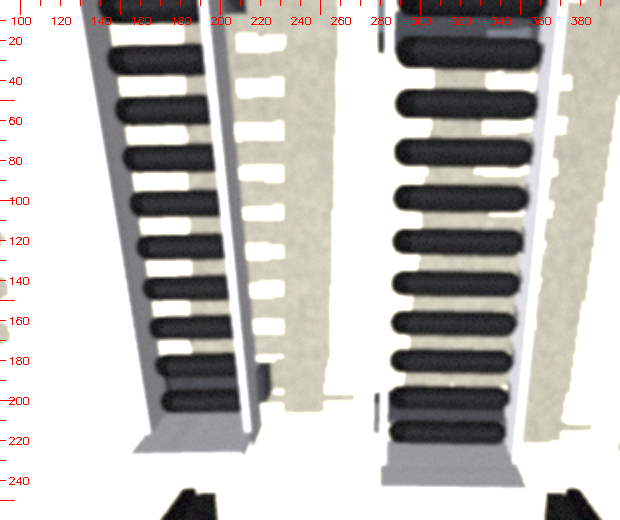

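```bash
python3 -c "
from h import *
a=np.load('w1.npy',allow_pickle=True).item();b=np.load('w2.npy',allow_pickle=True).item();s=cam('scene')
print('roller1',tri((a,126,217),(b,285.5,216)),'r8',tri((a,102,76.5),(b,287.5,75.5)))
print('stop L',tri((a,107,243),(b,280.5,242.5)),'R',tri((a,186,243),(b,352,243)),tri((b,280.5,242.5),(s,311,134)),tri((b,352,243),(s,277,131)))
print('narrow stop',tri((a,35,228),(b,157,226)),tri((a,69,211),(b,213,226)), tri((b,157,226),(s,372.5,147)),tri((b,214,226),(s,345,144.5)))
print('narrow right guide low end',tri((a,46,215),(b,215,216)),tri((a,0,52),(b,198,52)))
print('W1', tri((a,262,197),(b,441,190)),tri((a,319,200),(b,498,191)))
"
python3 - <<'E'
import sys; sys.path.insert(0,'.')
from h import *
import cv2
b=np.load('w2.npy',allow_pickle=True).item()
c=dict(b); c['pixels']=(b['pixels']*0.66).astype(np.uint8)
crop(c,120,380,150,260,3,'w2lo'); crop(c,120,380,0,110,3,'w2hi')
E
```

```text
roller1 [0.4278 0.0455 0.0444] r8 [0.6006 0.0525 0.0603]
stop L [0.4079 0.0512 0.087 ] R [ 0.4051 -0.0404  0.0697] [0.4114 0.0509 0.0954] [ 0.4137 -0.0343  0.0929]
narrow stop [ 0.355   0.2631 -0.0795] [0.4064 0.1479 0.0064] [0.422  0.2014 0.0885] [0.4248 0.1342 0.0875]
narrow right guide low end [0.4323 0.1344 0.0681] [0.6176 0.1485 0.0793]
W1 [ 0.479  -0.1353  0.0821] [ 0.4802 -0.203   0.0825]
```

View pics/w2lo.png

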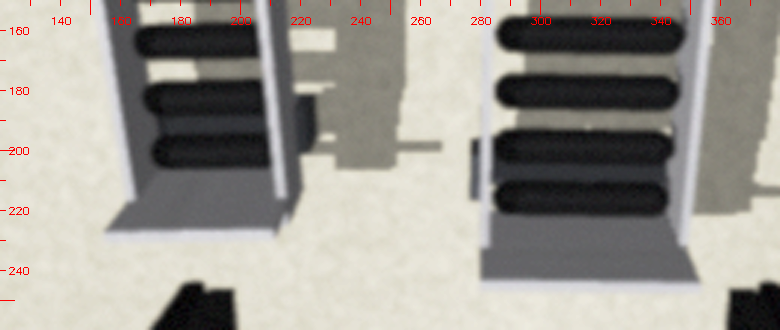

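View pics/w2hi.png

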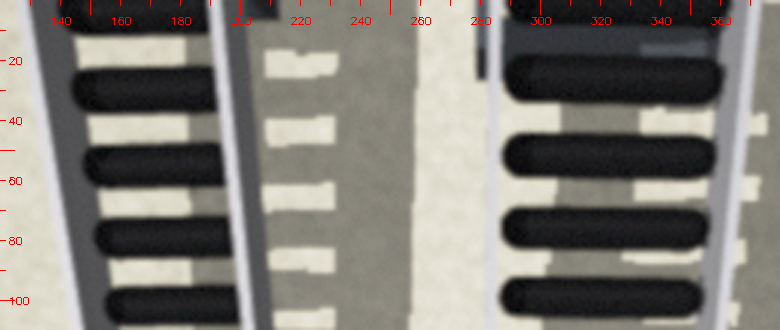

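```bash
python3 -c "
from h import *
b=np.load('w2.npy',allow_pickle=True).item()
for n,lo,hi in [('wide',[(282.5,231),(347.5,231)],[(286,60),(363.5,60)]),('narrow',[(164,216),(213,216)],[(142,60),(198.5,60)])]:
    L=[onz(b,*p,.061) for p in lo]; H=[onz(b,*p,.0775) for p in hi]
    # refine z of guide top with x
    l=(L[0]+L[1])/2;h=(H[0]+H[1])/2
    print(n,L,H,'wid',L[0]-L[1],H[0]-H[1],'yaw',np.degrees(np.arctan2(h[1]-l[1],h[0]-l[0])),l,h)
print('stop tops wide',onz(b,280,244,.0895),onz(b,353,244,.0895),'narrow',onz(b,154.5,227,.0895),onz(b,213,227,.0895))
"

```

```text
wide [array([0.4128, 0.0488, 0.061 ]), array([ 0.4168, -0.0351,  0.061 ])] [array([0.6143, 0.0553, 0.0775]), array([ 0.6183, -0.0274,  0.0775])] wid [-0.004  0.084  0.   ] [-0.004   0.0827  0.    ] yaw 2.0189770491672188 [0.4148 0.0069 0.061 ] [0.6163 0.014  0.0775]
narrow [array([0.4261, 0.2007, 0.061 ]), array([0.4291, 0.1383, 0.061 ])] [array([0.607 , 0.2087, 0.0775]), array([0.6099, 0.1485, 0.0775])] wid [-0.0029  0.0623  0.    ] [-0.0029  0.0602  0.    ] yaw 2.8975241978177717 [0.4276 0.1695 0.061 ] [0.6084 0.1786 0.0775]
stop tops wide [0.4068 0.0518 0.0895] [ 0.411  -0.0369  0.0895] narrow [0.4217 0.2028 0.0895] [0.425  0.1329 0.0895]
```

```bash
python3 -c "
from h import *
plan([.5317,-.167,.16],3)"
```

```text
t 2.68 pos [0.4877 0.0563 0.2999] rot [179.9764  -0.0306 -87.2762] F [0.0851 0.7037 0.38  ] w 0.0871
shift [ 0.225  -0.0334  0.14  ] len 0.26713236850998157 turn [ 0.0004 -0.0005 -0.0048] deg 0.27887202637604563
```

{"api": "send_rows", "payload": {"steps": [[[0.025, -0.003, 0.01], [0, 0, 0], 0.087], [[0.06, -0.008, 0.025], [0, 0, 0], 0.087], [[0.095, -0.014, 0.045], [0, 0, 0], 0.087], [[0.13, -0.02, 0.06], [0, 0, 0], 0.087], [[0.165, -0.025, 0.08], [0, 0, -0.005], 0.087]]}}

```text
time_s: 3.1
tool_pos: [0.5211, -0.1086, 0.2199]
tool_rot: [-179.9, -0.1, -86.9]
force: [1.1, 0.1, -0.1]
grip_width: 0.0867
```

{"api": "send_rows", "payload": {"steps": [[[0.03, -0.004, 0.015], [0, 0, 0], 0.087], [[0.05, -0.008, 0.04], [0, 0, 0], 0.087], [[0.06, -0.009, 0.055], [0, 0, 0], 0.087], [[0.06, -0.009, 0.06], [0, 0, 0], 0.087], [[0.06, -0.009, 0.06], [0, 0, 0], 0.087]]}}

```text
time_s: 3.52
tool_pos: [0.5316, -0.1654, 0.1582]
tool_rot: [179.8, 0.1, -87.0]
force: [-0.2, 0.7, -0.4]
grip_width: 0.087
```

```bash
python3 -c "
from h import *
plan([.5317,-.167,.036],3)
w=cam('wrist')
cv2.imwrite('pics/w3.png',w['pixels'][:,:,::-1]);np.save('w3.npy',w)"
```

```text
t 3.52 pos [ 0.5316 -0.1654  0.1582] rot [179.7976   0.1123 -86.9647] F [-0.2139  0.67   -0.3868] w 0.087
shift [ 0.0018 -0.0004  0.1222] len 0.12224452817583838 turn [0.0035 0.002  0.0006] deg 0.23420747275661188
```

View pics/w3.png

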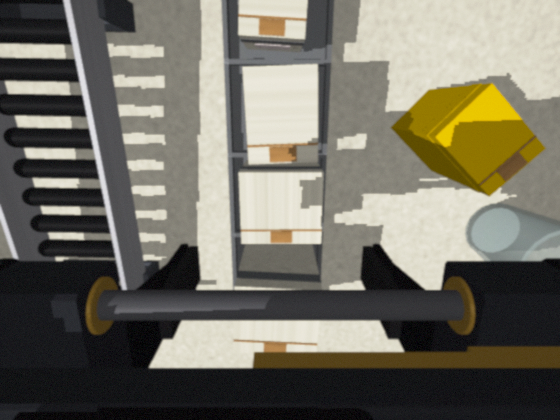

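```bash
python3 -c "
from h import *
w=np.load('w3.npy',allow_pickle=True).item();a=np.load('w1.npy',allow_pickle=True).item()
for n,h,q in [('W2',.066,[(239,169),(321.5,171),(322,244),(240,244)]),('N3',.101,[(243,66),(317,64),(318.5,163),(248,163)]),('N4',.066,[(239,37),(302,41)]),('W1',.101,[(235.5,291),(320,291)])]:
    P=np.array([onz(w,*p,h) for p in q]);print(n,P[:,:2].tolist(),'c',P.mean(0),np.linalg.norm(P[0]-P[1]))
print(tri((w,239,169),(a,263,124)),tri((w,321.5,171),(a,320,123.5)),tri((w,322,244),(a,319,175.5)))
"
```

```text
W2 [[0.5626470919733727, -0.13260467190896047], [0.5644281797553967, -0.19657862663022616], [0.5032262689146234, -0.2024586634051839], [0.49963581612981484, -0.13441116940258171]] c [ 0.5325 -0.1665  0.066 ] 0.06399874339677168
N3 [[0.6333218387040523, -0.13813311047282054], [0.6367968979465525, -0.1832319237682051], [0.5762677457660002, -0.18939067537400445], [0.5738165699494114, -0.14259023538812565]] c [ 0.6051 -0.1633  0.101 ] 0.045232499349370923
N4 [[0.6551109281992998, -0.13117299538403587], [0.6548667183069775, -0.17491888347597234]] c [ 0.655 -0.153  0.066] 0.04374656973322294
W1 [[0.476637766103206, -0.13548546332843836], [0.47999753803727374, -0.19885487280550987]] c [ 0.4783 -0.1672  0.101 ] 0.06345841256225773
[ 0.559  -0.1309  0.0482] [ 0.5641 -0.1976  0.0641] [ 0.5031 -0.2027  0.0656]
```

{"api": "send_rows", "payload": {"steps": [[[0.001, -0.001, 0.025], [0, 0, 0], 0.087], [[0.001, -0.001, 0.055], [0, 0, 0], 0.087], [[0.001, -0.001, 0.085], [0, 0, 0], 0.087], [[0.001, -0.001, 0.112], [0, 0, 0], 0.087], [[0.001, -0.001, 0.122], [0, 0, 0], 0.087]]}}

```text
time_s: 3.98
tool_pos: [0.5328, -0.1637, 0.0362]
tool_rot: [179.8, 0.1, -86.7]
force: [-1.0, -0.2, -0.3]
grip_width: 0.0869
```

{"api": "send_rows", "payload": {"steps": [[[0, 0, 0], [0, 0, 0], 0.075], [[0, 0, 0], [0, 0, 0], 0.065], [[0, 0, 0], [0, 0, 0], 0.06], [[0, 0, 0], [0, 0, 0], 0.05], [[0, 0, 0], [0, 0, 0], 0.05]], "grip_force": 20}}

```text
time_s: 4.4
tool_pos: [0.5358, -0.1657, 0.0403]
tool_rot: [-179.8, -0.1, -86.8]
force: [0.6, 0.6, 4.8]
grip_width: 0.0659
```

```bash
python3 -c "
from h import *
plan([.5317,-.167,.036],3)
w=cam('wrist')
cv2.imwrite('pics/w4.png',w['pixels'][:,:,::-1])"
```

```text
t 4.4 pos [ 0.5358 -0.1657  0.0403] rot [-179.8046   -0.0927  -86.8056] F [0.591  0.6349 4.8389] w 0.0659
shift [0.001  0.0042 0.0043] len 0.0061123648782827064 turn [-0.0034 -0.0016  0.0034] deg 0.2909315651939977
```

View pics/w4.png

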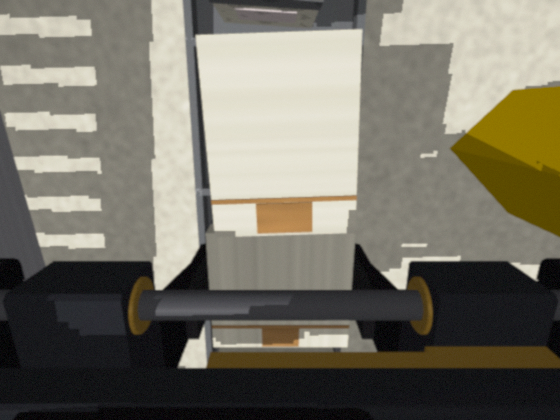

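{"api": "send_rows", "payload": {"steps": [[[0, 0, 0], [0, 0, 0], 0.05], [[0, 0, 0], [0, 0, 0], 0.05], [[0, 0, 0], [0, 0, 0], 0.05], [[0, 0, 0], [0, 0, 0], 0.05], [[0, 0, 0], [0, 0, 0], 0.05]]}}

```text
time_s: 4.87
tool_pos: [0.5358, -0.1657, 0.0403]
tool_rot: [-179.8, -0.1, -86.8]
force: [-0.5, 0.8, 6.6]
grip_width: 0.066
```

```bash
python3 -c "
from h import *
plan([.5317,-.167,.036],3)
print(env.get_obs()['wrist_torque'])
w=cam('side');crop(w,200,360,110,240,5,'sd4')
w=cam('scene');crop(w,150,310,100,260,4,'sc4')
plan([.5317,-.167,.036],3)
"
```

```text
t 4.87 pos [ 0.5358 -0.1657  0.0403] rot [-179.8141   -0.089   -86.8031] F [-0.4642  0.8034  6.6423] w 0.066
shift [0.001  0.0042 0.0043] len 0.006111988543838816 turn [-0.0032 -0.0015  0.0034] deg 0.2851896442909953
[0.2192 0.1217 0.0199]
t 4.97 pos [ 0.5358 -0.1657  0.0403] rot [-179.8146   -0.0877  -86.8021] F [-0.9263 -0.2557  6.897 ] w 0.0658
shift [0.0011 0.0042 0.0043] len 0.006086477194333928 turn [-0.0032 -0.0015  0.0035] deg 0.28510238546417965
```

View pics/sd4.png

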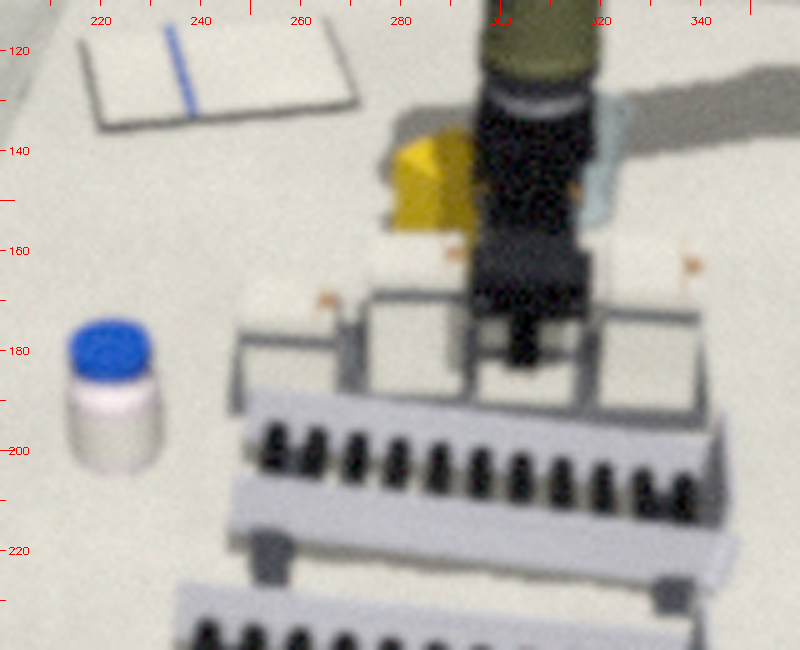

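View pics/sc4.png

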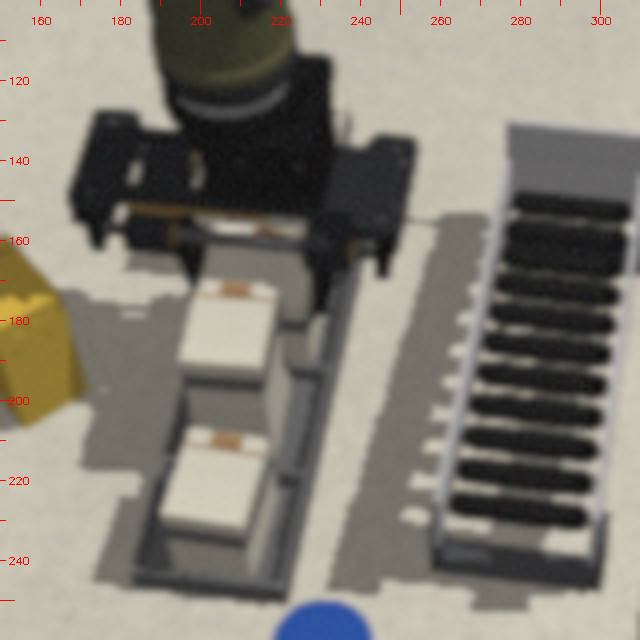

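{"api": "send_rows", "payload": {"steps": [[[0, 0, -0.005], [0, 0, 0], 0.05], [[0, 0, -0.012], [0, 0, 0], 0.05], [[0, 0, -0.02], [0, 0, 0], 0.05], [[0, 0, -0.03], [0, 0, 0], 0.05], [[0, 0, -0.04], [0, 0, 0], 0.05]]}}

```text
time_s: 5.38
tool_pos: [0.5341, -0.1654, 0.0791]
tool_rot: [180.0, -0.0, -86.8]
force: [-0.7, 0.3, -0.8]
grip_width: 0.0658
```

```bash
python3 -c "
from h import *
plan([.54,-.16,.2],2.5)
w=cam('wrist')
cv2.imwrite('pics/w5.png',w['pixels'][:,:,::-1])"
```

```text
t 5.38 pos [ 0.5341 -0.1654  0.0791] rot [179.9966  -0.0051 -86.8052] F [-0.6642  0.2553 -0.8094] w 0.0658
shift [-0.0051 -0.0062 -0.1209] len 0.12113218450985186 turn [ 0.0001 -0.0001  0.0121] deg 0.6947839515131318
```

View pics/w5.png

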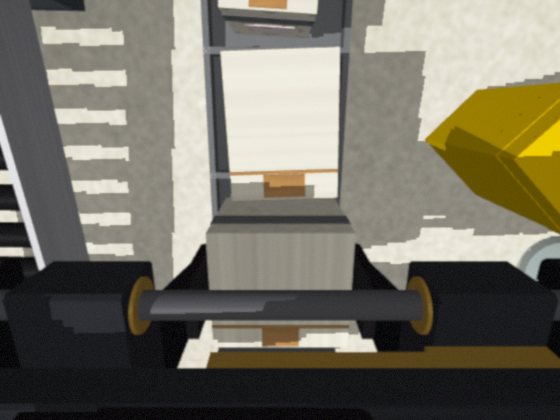

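{"api": "send_rows", "payload": {"steps": [[[0, 0, -0.02], [0, 0, 0], 0.05], [[0, 0, -0.045], [0, 0, 0], 0.05], [[0, 0, -0.07], [0, 0, 0], 0.05], [[0, 0, -0.09], [0, 0, 0], 0.05], [[0, 0, -0.1], [0, 0, 0], 0.05]]}}

```text
time_s: 5.85
tool_pos: [0.5357, -0.1657, 0.1816]
tool_rot: [-179.7, -0.1, -86.8]
force: [0.7, 0.3, -1.5]
grip_width: 0.0658
```

```bash
python3 -c "
from h import *
plan([.4545,.0084,.16],2.3,.1)"
```

```text
t 5.85 pos [ 0.5357 -0.1657  0.1816] rot [-179.7462   -0.1272  -86.7982] F [ 0.7339  0.2897 -1.5237] w 0.0658
shift [-0.1784  0.0715  0.0209] len 0.1932937230402408 turn [ 0.0956 -0.0014  0.0158] deg 5.549959169894042
```

{"api": "send_rows", "payload": {"steps": [[[-0.015, 0.006, 0], [0, 0, 0], 0.05], [[-0.045, 0.018, 0], [0.01, 0, 0], 0.05], [[-0.075, 0.03, 0], [0.02, 0, 0], 0.05], [[-0.105, 0.042, 0], [0.03, 0, 0.005], 0.05], [[-0.13, 0.052, 0], [0.04, 0, 0.01], 0.05]]}}

```text
time_s: 6.27
tool_pos: [0.4728, -0.0357, 0.1767]
tool_rot: [-177.8, 0.1, -87.3]
force: [-0.1, 0.6, -0.9]
grip_width: 0.066
```

```bash
python3 -c "
from h import *
plan([.4545,.0084,.16],2.3,.1)"
```

```text
t 6.27 pos [ 0.4728 -0.0357  0.1767] rot [-177.8268    0.0593  -87.312 ] F [-0.0514  0.6094 -0.9201] w 0.066
shift [-0.0449  0.0169  0.0161] len 0.050591697606208075 turn [0.0621 0.0015 0.0067] deg 3.5781324731160993
```

{"api": "send_rows", "payload": {"steps": [[[-0.015, 0.005, 0.004], [0.015, 0, 0.002], 0.05], [[-0.03, 0.01, 0.008], [0.03, 0, 0.004], 0.05], [[-0.04, 0.014, 0.012], [0.05, 0, 0.005], 0.05], [[-0.044, 0.016, 0.016], [0.062, 0, 0.006], 0.05], [[-0.044, 0.016, 0.016], [0.062, 0, 0.006], 0.05]]}}

```text
time_s: 6.68
tool_pos: [0.4554, 0.0058, 0.1598]
tool_rot: [-174.3, -0.0, -87.6]
force: [-0.5, -0.1, -1.3]
grip_width: 0.0657
```

```bash
python3 -c "
from h import *
plan([.4545,.0084,.0865],2.3,.1)
w=cam('wrist')
cv2.imwrite('pics/w6.png',w['pixels'][:,:,::-1])
crop(cam('side'),200,360,110,240,5,'sd6')"
```

```text
t 6.68 pos [0.4554 0.0058 0.1598] rot [-174.3136   -0.0056  -87.6185] F [-0.5142 -0.0852 -1.2952] w 0.0657
shift [-0.0027  0.0081  0.0729] len 0.07337149232234993 turn [0.0008 0.     0.0014] deg 0.0924455910254495
```

View pics/w6.png

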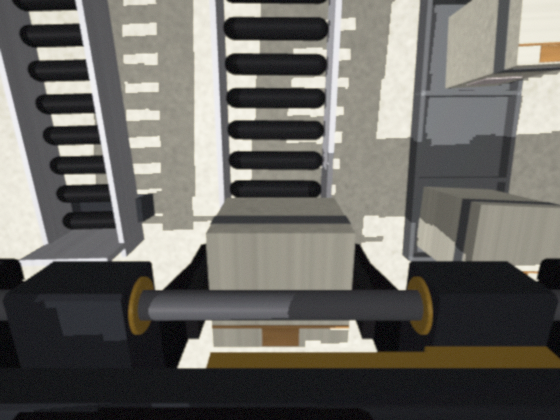

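View pics/sd6.png

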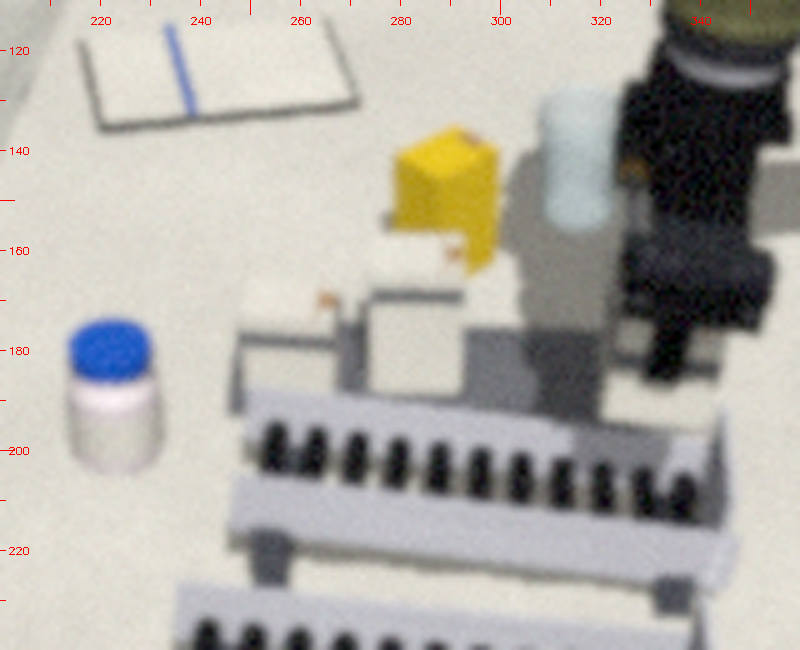

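{"api": "send_rows", "payload": {"steps": [[[-0.003, 0.003, 0.015], [0, 0, 0], 0.05], [[-0.003, 0.005, 0.035], [0, 0, 0], 0.05], [[-0.003, 0.007, 0.055], [0, 0, 0], 0.05], [[-0.003, 0.008, 0.068], [0, 0, 0], 0.05], [[-0.003, 0.008, 0.072], [0, 0, 0], 0.05]]}}

```text
time_s: 7.2
tool_pos: [0.4557, 0.007, 0.0869]
tool_rot: [-174.4, 0.1, -87.8]
force: [-0.0, -0.0, -1.8]
grip_width: 0.0658
```

{"api": "send_rows", "payload": {"steps": [[[0, 0, 0], [0, 0, 0], 0.05], [[0, 0, 0], [0, 0, 0], 0.05], [[0, 0, 0], [0, 0, 0], 0.05], [[0, 0, 0], [0, 0, 0], 0.05], [[0, 0, 0], [0, 0, 0], 0.05]]}}

```text
time_s: 7.62
tool_pos: [0.4576, 0.0076, 0.0899]
tool_rot: [-174.1, 0.0, -87.7]
force: [-0.3, 0.6, -1.5]
grip_width: 0.0656
```

```bash
python3 -c "
from h import *
plan([.4545,.0084,.0865],2.3,.1)
w=cam('wrist')
cv2.imwrite('pics/w7.png',w['pixels'][:,:,::-1])
crop(cam('side'),200,360,110,240,5,'sd7')"
```

```text
t 7.62 pos [0.4576 0.0076 0.0899] rot [-174.0653    0.0012  -87.7251] F [-0.2679  0.5653 -1.5369] w 0.0656
shift [-0.0009  0.0035  0.0031] len 0.004704171837792764 turn [-0.0036 -0.     -0.0004] deg 0.20664886606714802
```

View pics/w7.png

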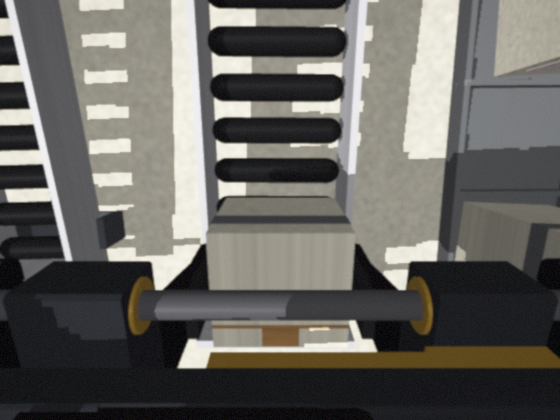

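View pics/sd7.png

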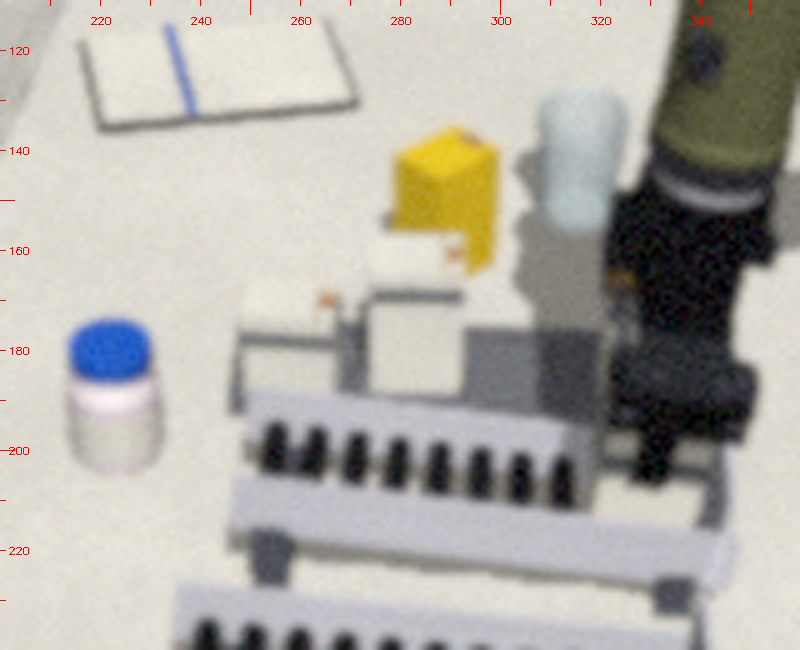

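{"api": "send_rows", "payload": {"steps": [[[-0.001, 0.001, 0.001], [0, 0, 0], 0.05], [[-0.001, 0.002, 0.002], [0, 0, 0], 0.05], [[-0.001, 0.002, 0.003], [0, 0, 0], 0.05], [[-0.001, 0.003, 0.004], [0, 0, 0], 0.05], [[-0.001, 0.003, 0.005], [0, 0, 0], 0.05]]}}

```text
time_s: 8.13
tool_pos: [0.4541, 0.0087, 0.0835]
tool_rot: [-174.2, 0.0, -87.7]
force: [-0.7, 1.0, -1.0]
grip_width: 0.0661
```

{"api": "send_rows", "payload": {"steps": [[[0, 0, 0], [0, 0, 0], 0.05], [[0, 0, 0], [0, 0, 0], 0.05], [[0, 0, 0], [0, 0, 0], 0.05], [[0, 0, 0], [0, 0, 0], 0.05], [[0, 0, 0], [0, 0, 0], 0.05]]}}

```text
time_s: 8.55
tool_pos: [0.4545, 0.0087, 0.0838]
tool_rot: [-174.2, 0.0, -87.7]
force: [0.2, 1.1, -1.4]
grip_width: 0.0659
```

{"api": "send_rows", "payload": {"steps": [[[0, 0, 0.001], [0, 0, 0], 0.05], [[0, 0, 0.001], [0, 0, 0], 0.05], [[0, 0, 0.001], [0, 0, 0], 0.068], [[0, 0, 0.001], [0, 0, 0], 0.072], [[0, 0, 0.001], [0, 0, 0], 0.078]]}}

```text
time_s: 8.97
tool_pos: [0.4547, 0.0087, 0.0829]
tool_rot: [-174.1, 0.0, -87.7]
force: [-0.1, -0.2, -0.3]
grip_width: 0.0728
```

{"api": "send_rows", "payload": {"steps": [[[0, 0, 0], [0, 0, 0], 0.087], [[0, 0, 0], [0, 0, 0], 0.087], [[0, 0, -0.005], [0, 0, 0], 0.087], [[0, 0, -0.02], [0, 0, 0], 0.087], [[0, 0, -0.04], [0, 0, 0], 0.087]]}}

```text
time_s: 9.38
tool_pos: [0.4491, 0.0087, 0.122]
tool_rot: [-174.3, 0.1, -87.7]
force: [-0.3, -0.8, -0.0]
grip_width: 0.0863
```

```bash
python3 -c "
from h import *
plan([.452,-.168,.17],2)
w=cam('wrist')
cv2.imwrite('pics/w8.png',w['pixels'][:,:,::-1])
crop(cam('side'),200,360,110,240,5,'sd8')"
```

```text
t 9.38 pos [0.4491 0.0087 0.122 ] rot [-174.3354    0.0976  -87.7007] F [-0.327  -0.7697 -0.0106] w 0.0863
shift [ 0.1766 -0.0006 -0.0485] len 0.18312248152021893 turn [-0.0989  0.002   0.0051] deg 5.673058504931247
```

View pics/w8.png

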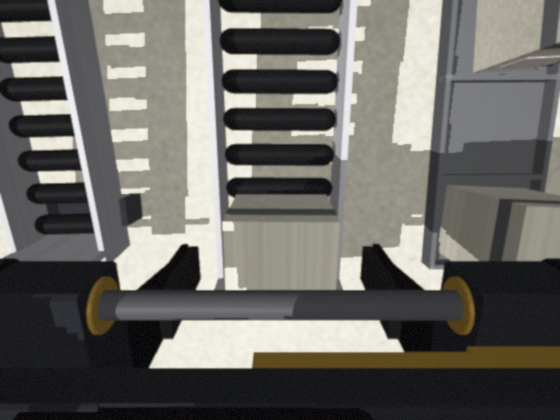

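View pics/sd8.png

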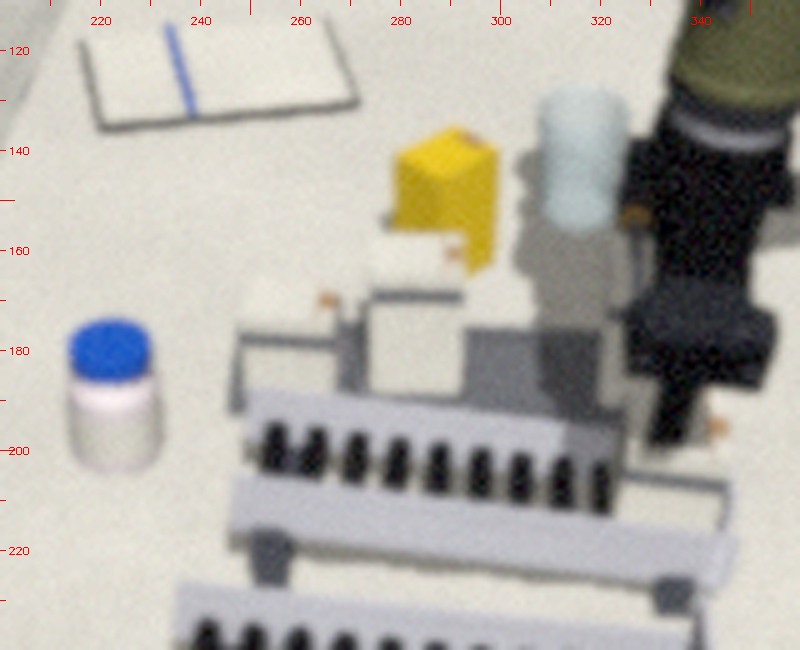

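{"api": "send_rows", "payload": {"steps": [[[0, 0, -0.025], [-0.02, 0, 0], 0.087], [[0.02, 0, -0.05], [-0.04, 0, 0], 0.087], [[0.05, 0, -0.06], [-0.06, 0, 0], 0.087], [[0.085, 0, -0.065], [-0.08, 0, 0], 0.087], [[0.115, 0, -0.065], [-0.099, 0, 0.005], 0.087]]}}

```text
time_s: 9.9
tool_pos: [0.4491, -0.109, 0.1887]
tool_rot: [-179.7, -0.1, -88.0]
force: [-0.0, -0.0, -0.2]
grip_width: 0.0868
```

```bash
python3 -c "
from h import *
plan([.452,-.168,.17],2)"
```

```text
t 9.9 pos [ 0.4491 -0.109   0.1887] rot [-179.7238   -0.0837  -88.0147] F [-0.0127 -0.0378 -0.1593] w 0.0868
shift [ 0.059  -0.0007  0.0188] len 0.06195134952187771 turn [-0.0048 -0.0015 -0.0003] deg 0.28895635910748896
```

{"api": "send_rows", "payload": {"steps": [[[0.02, 0, 0], [0, 0, 0], 0.087], [[0.04, 0, 0.005], [0, 0, 0], 0.087], [[0.055, 0, 0.012], [-0.004, 0, 0], 0.087], [[0.059, 0, 0.018], [-0.004, 0, 0], 0.087], [[0.059, 0, 0.018], [-0.004, 0, 0], 0.087]]}}

```text
time_s: 10.32
tool_pos: [0.4493, -0.1659, 0.1671]
tool_rot: [179.8, 0.2, -88.1]
force: [-0.9, 1.1, -0.7]
grip_width: 0.0868
```

```bash
python3 -c "
from h import *
plan([.452,-.168,.063],2)
w=cam('wrist')
cv2.imwrite('pics/w9.png',w['pixels'][:,:,::-1]);np.save('w9.npy',w)"
```

```text
t 10.32 pos [ 0.4493 -0.1659  0.1671] rot [179.7675   0.1605 -88.0967] F [-0.9475  1.0848 -0.6501] w 0.0868
shift [ 0.0025 -0.003   0.1041] len 0.10414716838087476 turn [ 0.0041  0.0028 -0.0017] deg 0.2984560778690836
```

View pics/w9.png

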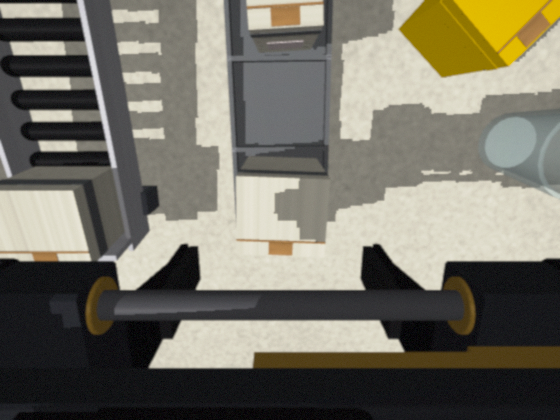

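```bash
python3 -c "
from h import *
w=np.load('w9.npy',allow_pickle=True).item()
P=np.array([onz(w,*p,.101) for p in [(236,171),(329,174),(325,257),(236.5,254)]]);print(P,P.mean(0),np.linalg.norm(P[0]-P[1]))
crop(w,220,345,140,265,5,'w9z')
"
```

```text
[[ 0.4845 -0.1347  0.101 ]
 [ 0.4845 -0.1995  0.101 ]
 [ 0.4209 -0.2014  0.101 ]
 [ 0.4212 -0.1346  0.101 ]] [ 0.4528 -0.1675  0.101 ] 0.06489386100093089
```

View pics/w9z.png

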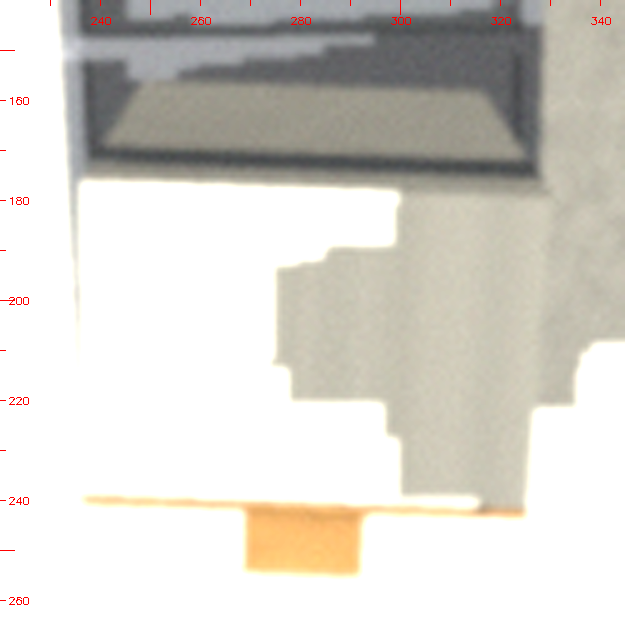

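{"api": "send_rows", "payload": {"steps": [[[0.001, -0.001, 0.025], [0, 0, 0.01], 0.087], [[0.001, -0.001, 0.055], [0, 0, 0.01], 0.087], [[0.001, -0.001, 0.08], [0, 0, 0.01], 0.087], [[0.001, -0.001, 0.097], [0, 0, 0.01], 0.087], [[0.001, -0.001, 0.106], [0, 0, 0.01], 0.087]]}}

```text
time_s: 10.78
tool_pos: [0.4502, -0.1641, 0.0611]
tool_rot: [179.8, 0.2, -88.4]
force: [-0.6, -0.5, 0.4]
grip_width: 0.0873
```

{"api": "send_rows", "payload": {"steps": [[[0, 0, 0], [0, 0, 0], 0.087], [[0, 0, 0], [0, 0, 0], 0.075], [[0, 0, 0], [0, 0, 0], 0.065], [[0, 0, 0], [0, 0, 0], 0.05], [[0, 0, 0], [0, 0, 0], 0.05]]}}

```text
time_s: 11.2
tool_pos: [0.4524, -0.1668, 0.0643]
tool_rot: [-179.9, -0.0, -88.6]
force: [-1.1, 0.8, 0.2]
grip_width: 0.068
```

{"api": "send_rows", "payload": {"steps": [[[0, 0, 0], [0, 0, 0], 0.05], [[0, 0, 0], [0, 0, 0], 0.05], [[0, 0, 0], [0, 0, 0], 0.05], [[0, 0, 0], [0, 0, 0], 0.05], [[0, 0, 0], [0, 0, 0], 0.05]]}}

```text
time_s: 11.62
tool_pos: [0.4522, -0.1668, 0.0642]
tool_rot: [-180.0, -0.0, -88.6]
force: [-0.6, 1.1, 5.5]
grip_width: 0.0658
```

```bash
python3 -c "
from h import *
plan([.452,-.168,.063],2)
w=cam('wrist')
cv2.imwrite('pics/w10.png',w['pixels'][:,:,::-1])"
```

```text
t 11.62 pos [ 0.4522 -0.1668  0.0642] rot [-179.9724   -0.0011  -88.5889] F [-0.6433  1.1398  5.5218] w 0.0658
shift [0.0012 0.0003 0.0012] len 0.0017209813949815734 turn [-0.0005 -0.     -0.0103] deg 0.5895709827625885
```

View pics/w10.png

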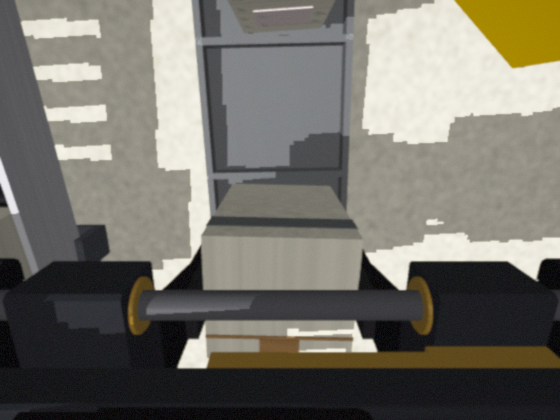

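{"api": "send_rows", "payload": {"steps": [[[0, 0, -0.01], [0, 0, 0], 0.05], [[0, 0, -0.03], [0, 0, 0], 0.05], [[0, 0, -0.06], [0, 0, 0], 0.05], [[0, 0, -0.095], [0, 0, 0], 0.05], [[0, 0, -0.125], [0, 0, 0], 0.05]]}}

```text
time_s: 12.08
tool_pos: [0.4511, -0.1664, 0.19]
tool_rot: [179.9, 0.1, -88.6]
force: [1.4, 0.0, -2.6]
grip_width: 0.0663
```

{"api": "send_rows", "payload": {"steps": [[[0, 0, -0.01], [0, 0, 0], 0.05], [[-0.015, -0.01, -0.01], [0, 0, 0], 0.05], [[-0.04, -0.03, -0.01], [0.01, 0, 0], 0.05], [[-0.07, -0.045, -0.01], [0.025, 0, 0], 0.05], [[-0.1, -0.06, -0.01], [0.04, 0, 0], 0.05]]}}

```text
time_s: 12.5
tool_pos: [0.509, -0.0644, 0.1973]
tool_rot: [-177.8, 0.1, -88.7]
force: [0.5, 0.5, -2.4]
grip_width: 0.0659
```

```bash
python3 -c "
from h import *
plan([.515,.011,.18],2.3,.1)"
```

```text
t 12.5 pos [ 0.509  -0.0644  0.1973] rot [-177.8079    0.0822  -88.6715] F [ 0.4702  0.5431 -2.3995] w 0.0659
shift [-0.0752 -0.0071  0.0177] len 0.07756105133505112 turn [ 0.0617  0.0003 -0.017 ] deg 3.6686618583350663
```

{"api": "send_rows", "payload": {"steps": [[[-0.025, -0.002, 0.002], [0.02, 0, -0.005], 0.05], [[-0.05, -0.005, 0.006], [0.035, 0, -0.01], 0.05], [[-0.068, -0.006, 0.01], [0.05, 0, -0.017], 0.05], [[-0.075, -0.007, 0.016], [0.062, 0, -0.017], 0.05], [[-0.075, -0.007, 0.016], [0.062, 0, -0.017], 0.05]]}}

```text
time_s: 12.92
tool_pos: [0.5129, 0.0126, 0.1805]
tool_rot: [-174.4, 0.0, -87.4]
force: [0.2, -0.1, -1.8]
grip_width: 0.0661
```

```bash
python3 -c "
from h import *
plan([.515,.011,.115],2.3,.1)
w=cam('wrist');cv2.imwrite('pics/w11.png',w['pixels'][:,:,::-1])
crop(cam('side'),200,360,110,240,5,'sd11')"
```

```text
t 12.92 pos [0.5129 0.0126 0.1805] rot [-174.4086    0.0169  -87.3629] F [ 0.2461 -0.1165 -1.804 ] w 0.0661
shift [0.0017 0.0043 0.0654] len 0.06559238860508942 turn [0.0024 0.0009 0.0058] deg 0.3647585583624696
```

View pics/w11.png

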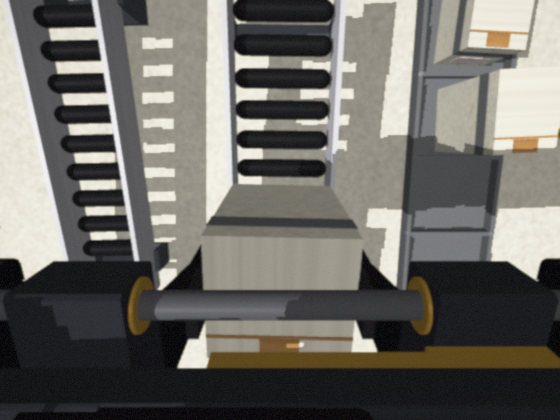

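View pics/sd11.png

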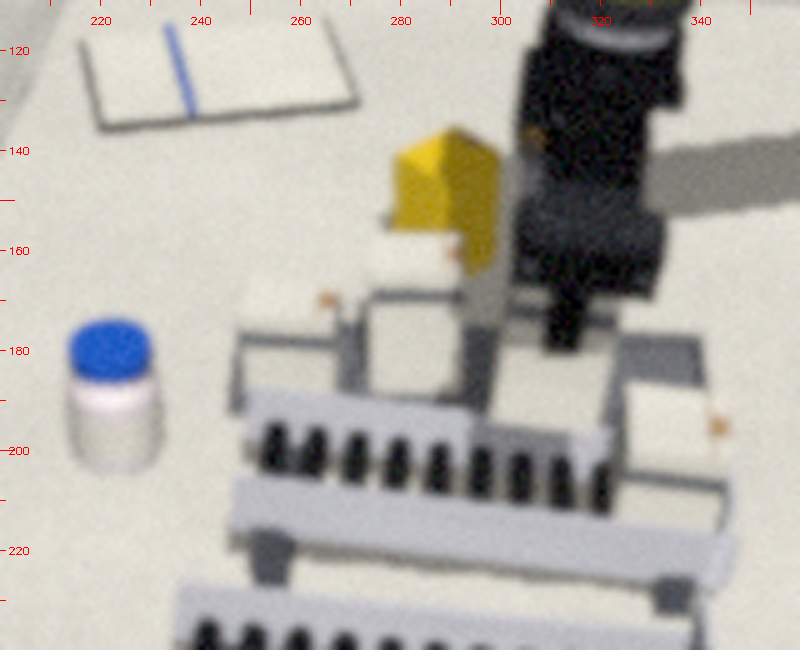

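{"api": "send_rows", "payload": {"steps": [[[0.001, -0.004, 0.01], [0, 0, 0], 0.05], [[0.001, -0.004, 0.025], [0, 0, 0], 0.05], [[0.001, -0.004, 0.04], [0, 0, 0], 0.05], [[0.001, -0.004, 0.055], [0, 0, 0], 0.05], [[0.001, -0.004, 0.06], [0, 0, 0], 0.05]]}}

```text
time_s: 13.43
tool_pos: [0.5238, 0.0079, 0.1203]
tool_rot: [-174.4, 0.0, -87.7]
force: [0.0, -0.0, -2.2]
grip_width: 0.066
```

{"api": "send_rows", "payload": {"steps": [[[0, 0, 0], [0, 0, 0], 0.05], [[0, 0, 0], [0, 0, 0], 0.05], [[0, 0, 0], [0, 0, 0], 0.05], [[0, 0, 0], [0, 0, 0], 0.05], [[0, 0, 0], [0, 0, 0], 0.05]]}}

```text
time_s: 13.85
tool_pos: [0.5255, 0.0093, 0.1241]
tool_rot: [-174.1, -0.0, -87.6]
force: [-0.1, 0.4, -1.9]
grip_width: 0.0661
```

```bash
python3 -c "
from h import *
plan([.523,.0115,.115],2.3,.1)
w=cam('wrist');cv2.imwrite('pics/w12.png',w['pixels'][:,:,::-1])
crop(cam('side'),200,360,110,240,5,'sd12')"
```

```text
t 13.85 pos [0.5255 0.0093 0.1241] rot [-174.1271   -0.0482  -87.6173] F [-0.1464  0.4325 -1.9103] w 0.0661
shift [-0.0023  0.0033  0.0088] len 0.009669328638833404 turn [-0.0025 -0.0007  0.0015] deg 0.1723966229341438
```

View pics/sd12.png

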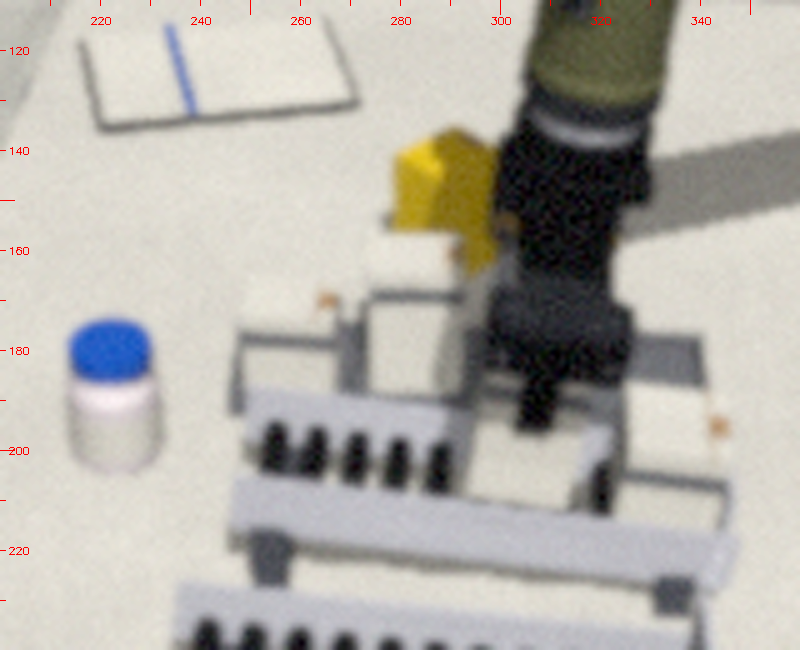

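{"api": "send_rows", "payload": {"steps": [[[-0.001, 0.001, 0.002], [0, 0, 0], 0.05], [[-0.002, 0.002, 0.004], [0, 0, 0], 0.05], [[-0.002, 0.002, 0.006], [0, 0, 0], 0.05], [[-0.002, 0.002, 0.008], [0, 0, 0], 0.05], [[-0.002, 0.002, 0.008], [0, 0, 0], 0.05]]}}

```text
time_s: 14.37
tool_pos: [0.5232, 0.0114, 0.1144]
tool_rot: [-174.3, -0.0, -87.6]
force: [0.1, -0.9, -2.3]
grip_width: 0.0661
```

{"api": "send_rows", "payload": {"steps": [[[0, 0, 0], [0, 0, 0], 0.05], [[0, 0, 0], [0, 0, 0], 0.05], [[0, 0, 0], [0, 0, 0], 0.05], [[0, 0, 0], [0, 0, 0], 0.05], [[0, 0, 0], [0, 0, 0], 0.05]]}}

```text
time_s: 14.78
tool_pos: [0.5237, 0.0113, 0.1151]
tool_rot: [-174.2, -0.0, -87.6]
force: [0.1, -0.9, -1.9]
grip_width: 0.0661
```

```bash
python3 -c "
from h import *
plan([.523,.0115,.115],2.3,.1)"
```

```text
t 14.78 pos [0.5237 0.0113 0.1151] rot [-174.2074   -0.0253  -87.6047] F [ 0.0798 -0.9253 -1.8709] w 0.0661
shift [-0.0002  0.0007  0.    ] len 0.0007272217805728458 turn [-0.0011 -0.0003  0.0017] deg 0.11698650850002665
```

{"api": "send_rows", "payload": {"steps": [[[0, 0, 0.001], [0, 0, 0], 0.05], [[0, 0, 0.001], [0, 0, 0], 0.05], [[0, 0, 0.001], [0, 0, 0], 0.068], [[0, 0, 0.001], [0, 0, 0], 0.072], [[0, 0, 0.001], [0, 0, 0], 0.078]]}}

```text
time_s: 15.2
tool_pos: [0.5241, 0.0114, 0.1144]
tool_rot: [-174.2, -0.0, -87.6]
force: [0.7, -0.3, 0.9]
grip_width: 0.0732
```

{"api": "send_rows", "payload": {"steps": [[[0, 0, 0], [0, 0, 0], 0.087], [[0, 0, 0], [0, 0, 0], 0.087], [[0, 0, -0.01], [0, 0, 0], 0.087], [[0, 0, -0.035], [0, 0, 0], 0.087], [[0, 0, -0.07], [0, 0, 0], 0.087]]}}

```text
time_s: 15.62
tool_pos: [0.5146, 0.0112, 0.1825]
tool_rot: [-174.5, 0.1, -87.6]
force: [0.9, -0.9, -0.2]
grip_width: 0.0866
```

```bash
python3 -c "
from h import *
plan([.685,-.153,.17],1)
w=cam('wrist');cv2.imwrite('pics/w13.png',w['pixels'][:,:,::-1])
crop(cam('side'),200,360,110,240,5,'sd13')"
```

```text
t 15.62 pos [0.5146 0.0112 0.1825] rot [-174.5217    0.0668  -87.5771] F [ 0.8853 -0.8511 -0.1651] w 0.0866
shift [ 0.1713 -0.1614  0.0278] len 0.2370255600541336 turn [-0.0956  0.0024  0.0248] deg 5.659554068475672
```

View pics/w13.png

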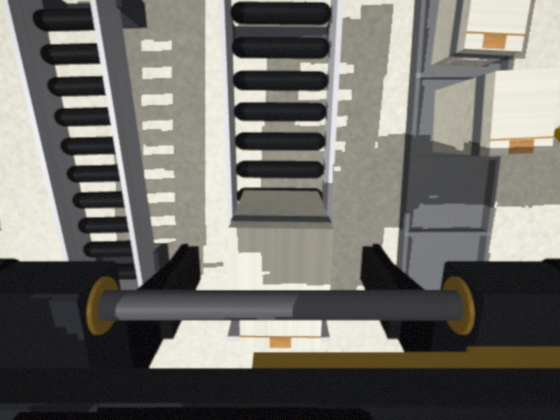

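View pics/sd13.png

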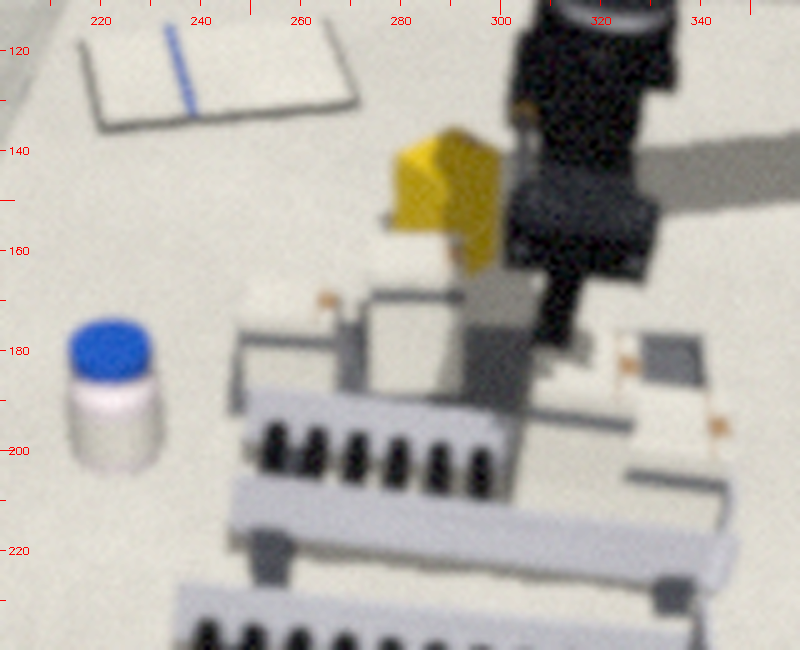

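{"api": "send_rows", "payload": {"steps": [[[0.015, -0.01, -0.02], [-0.02, 0, 0.005], 0.087], [[0.04, -0.04, -0.03], [-0.04, 0, 0.01], 0.087], [[0.065, -0.065, -0.03], [-0.06, 0, 0.015], 0.087], [[0.09, -0.09, -0.03], [-0.08, 0, 0.02], 0.087], [[0.115, -0.11, -0.02], [-0.095, 0, 0.025], 0.087]]}}

```text
time_s: 16.13
tool_pos: [0.6318, -0.1009, 0.2173]
tool_rot: [-179.4, -0.0, -89.1]
force: [0.4, 0.0, 1.1]
grip_width: 0.087
```

```bash
python3 -c "
from h import *
plan([.685,-.153,.17],1)
s=cam('scene');print('jar cap',onz(s,231,262,.085))"
```

```text
t 16.13 pos [ 0.6318 -0.1009  0.2173] rot [-179.4211   -0.0049  -89.0746] F [0.4119 0.041  1.0897] w 0.087
shift [ 0.053  -0.0519  0.0478] len 0.08825189578352524 turn [-0.0101 -0.0001 -0.0013] deg 0.5836863619414622
jar cap [ 0.7905 -0.0638  0.085 ]
```

{"api": "send_rows", "payload": {"steps": [[[0.02, -0.02, 0.005], [-0.003, 0, 0], 0.087], [[0.04, -0.04, 0.015], [-0.006, 0, 0], 0.087], [[0.053, -0.052, 0.03], [-0.01, 0, 0], 0.087], [[0.053, -0.052, 0.047], [-0.01, 0, 0], 0.087], [[0.053, -0.052, 0.047], [-0.01, 0, 0], 0.087]]}}

```text
time_s: 16.6
tool_pos: [0.68, -0.1524, 0.1633]
tool_rot: [179.4, 0.2, -89.1]
force: [-0.9, 0.0, -1.5]
grip_width: 0.0869
```

```bash
python3 -c "
from h import *
plan([.685,-.153,.036],1)
w=cam('wrist');cv2.imwrite('pics/w14.png',w['pixels'][:,:,::-1]);np.save('w14.npy',w)"
```

```text
t 16.6 pos [ 0.68   -0.1524  0.1633] rot [179.3742   0.1674 -89.1326] F [-0.925   0.0142 -1.4906] w 0.0869
shift [ 0.001  -0.0064  0.1272] len 0.1273804261371646 turn [ 0.0109  0.0029 -0.0023] deg 0.6611070161843083
```

View pics/w14.png

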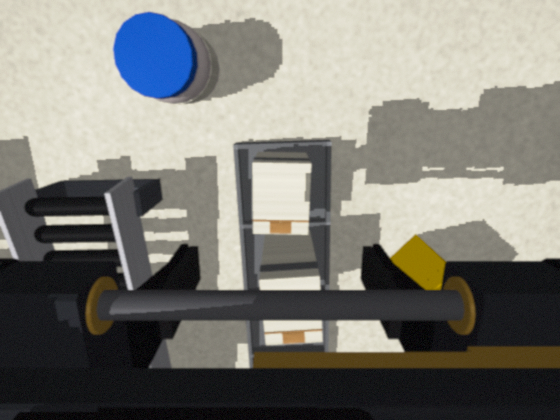

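```bash
python3 -c "
from h import *
w=np.load('w14.npy',allow_pickle=True).item()
c=dict(w);c['pixels']=(w['pixels']*.7).astype(np.uint8)
crop(c,230,345,130,260,5,'w14z')
P=np.array([onz(w,*p,.066) for p in [(253,162),(311,162),(313,235),(249,234)]]);print(P,P.mean(0))
"
```

```text
[[ 0.7163 -0.1312  0.066 ]
 [ 0.717  -0.1767  0.066 ]
 [ 0.6553 -0.181   0.066 ]
 [ 0.6554 -0.1272  0.066 ]] [ 0.686  -0.1541  0.066 ]
```

View pics/w14z.png

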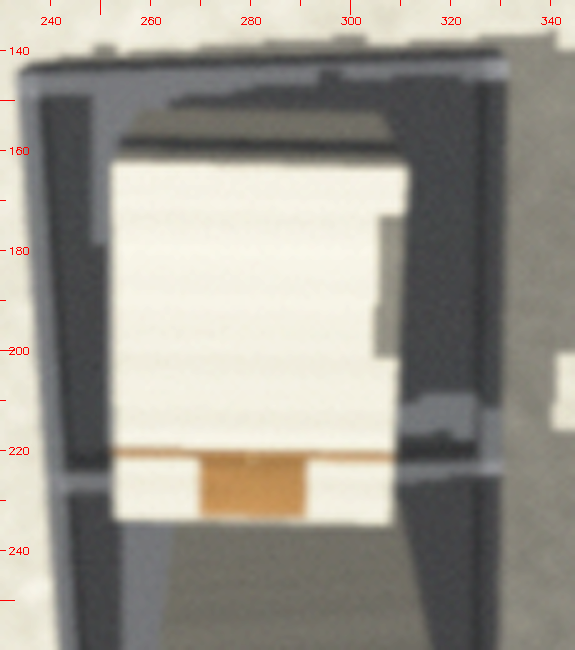

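{"api": "send_rows", "payload": {"steps": [[[0.001, -0.004, 0.025], [0.005, 0, 0], 0.087], [[0.001, -0.004, 0.06], [0.005, 0, 0], 0.087], [[0.001, -0.004, 0.095], [0.005, 0, 0], 0.087], [[0.001, -0.004, 0.12], [0.005, 0, 0], 0.087], [[0.001, -0.004, 0.13], [0.005, 0, 0], 0.087]]}}

```text
time_s: 17.07
tool_pos: [0.683, -0.1511, 0.0352]
tool_rot: [179.8, 0.1, -89.0]
force: [-1.2, 0.3, 0.2]
grip_width: 0.0869
```

{"api": "send_rows", "payload": {"steps": [[[0, 0, 0], [0, 0, 0], 0.087], [[0, 0, 0], [0, 0, 0], 0.07], [[0, 0, 0], [0, 0, 0], 0.055], [[0, 0, 0], [0, 0, 0], 0.04], [[0, 0, 0], [0, 0, 0], 0.035]], "grip_force": 15}}

```text
time_s: 17.48
tool_pos: [0.6868, -0.1524, 0.0403]
tool_rot: [-179.8, 0.0, -89.0]
force: [-0.4, -0.2, 0.4]
grip_width: 0.0678
```

{"api": "send_rows", "payload": {"steps": [[[0, 0, 0], [0, 0, 0], 0.035], [[0, 0, 0], [0, 0, 0], 0.035], [[0, 0, 0], [0, 0, 0], 0.035], [[0, 0, 0], [0, 0, 0], 0.035], [[0, 0, 0], [0, 0, 0], 0.035]]}}

```text
time_s: 17.9
tool_pos: [0.6855, -0.1523, 0.0382]
tool_rot: [-179.9, 0.0, -89.0]
force: [-0.8, -0.1, 1.3]
grip_width: 0.0459
```

```bash
python3 -c "
from h import *
plan([.685,-.153,.036],1)
w=cam('wrist');cv2.imwrite('pics/w15.png',w['pixels'][:,:,::-1])"
```

```text
t 17.9 pos [ 0.6855 -0.1523  0.0382] rot [-179.9364    0.0411  -89.0377] F [-0.7891 -0.0847  1.3336] w 0.0459
shift [0.0007 0.0006 0.0022] len 0.0023740638990617 turn [-0.0011  0.0007 -0.0007] deg 0.08459580394402105
```

View pics/w15.png

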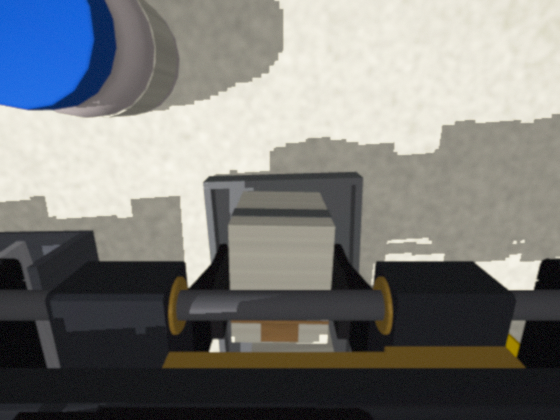

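{"api": "send_rows", "payload": {"steps": [[[0, 0, -0.01], [0, 0, 0], 0.035], [[0, 0, -0.035], [0, 0, 0], 0.035], [[0, 0, -0.07], [0, 0, 0], 0.035], [[0, 0, -0.11], [0, 0, 0], 0.035], [[0, 0, -0.15], [0, 0, 0], 0.035]]}}

```text
time_s: 18.37
tool_pos: [0.6845, -0.1521, 0.1891]
tool_rot: [180.0, 0.1, -89.0]
force: [1.0, -0.1, -1.5]
grip_width: 0.0459
```

{"api": "send_rows", "payload": {"steps": [[[0, 0, -0.03], [0, 0, 0], 0.035], [[-0.015, 0.01, -0.05], [0, 0, 0], 0.035], [[-0.04, 0.025, -0.055], [0, 0, 0], 0.035], [[-0.07, 0.045, -0.055], [0, 0, 0], 0.035], [[-0.1, 0.065, -0.055], [0, 0, 0], 0.035]]}}

```text
time_s: 18.78
tool_pos: [0.618, -0.0526, 0.2439]
tool_rot: [-179.9, 0.1, -89.1]
force: [0.1, 0.4, -1.2]
grip_width: 0.0462
```

```bash
python3 -c "
from h import *
plan([.465,.1715,.23],2.9)"
```

```text
t 18.78 pos [ 0.618  -0.0526  0.2439] rot [-179.8743    0.0682  -89.0976] F [ 0.059   0.4113 -1.1817] w 0.0462
shift [-0.2265  0.1495  0.0138] len 0.2717523033483456 turn [-0.0022  0.0012 -0.0349] deg 2.0028083953238673
```

{"api": "send_rows", "payload": {"steps": [[[-0.03, 0.02, 0], [0, 0, -0.005], 0.035], [[-0.06, 0.04, 0], [0, 0, -0.01], 0.035], [[-0.09, 0.06, 0], [0, 0, -0.015], 0.035], [[-0.12, 0.08, 0], [0, 0, -0.02], 0.035], [[-0.15, 0.1, 0], [0, 0, -0.025], 0.035]]}}

```text
time_s: 19.2
tool_pos: [0.5146, 0.0962, 0.2433]
tool_rot: [-179.9, 0.0, -87.6]
force: [0.8, 0.2, -0.8]
grip_width: 0.0463
```

```bash
python3 -c "
from h import *
plan([.465,.1715,.17],2.9,.1)"
```

```text
t 19.2 pos [0.5146 0.0962 0.2433] rot [-179.9346    0.0229  -87.5737] F [ 0.7824  0.217  -0.8461] w 0.0463
shift [-0.0773  0.0464  0.0733] len 0.11617232676180558 turn [ 0.0989 -0.     -0.0083] deg 5.683869732147643
```

{"api": "send_rows", "payload": {"steps": [[[-0.03, 0.017, 0.005], [0.02, 0, 0], 0.035], [[-0.055, 0.033, 0.015], [0.04, 0, -0.004], 0.035], [[-0.072, 0.043, 0.035], [0.06, 0, -0.008], 0.035], [[-0.077, 0.046, 0.055], [0.08, 0, -0.008], 0.035], [[-0.077, 0.046, 0.073], [0.099, 0, -0.008], 0.035]]}}

```text
time_s: 19.62
tool_pos: [0.4652, 0.1724, 0.1697]
tool_rot: [-174.2, -0.0, -86.9]
force: [0.0, 0.3, -1.1]
grip_width: 0.0462
```

{"api": "send_rows", "payload": {"steps": [[[0, 0, 0], [0, 0, 0], 0.035], [[0, 0, 0], [0, 0, 0], 0.035], [[0, 0, 0], [0, 0, 0], 0.035], [[0, 0, 0], [0, 0, 0], 0.035], [[0, 0, 0], [0, 0, 0], 0.035]]}}

```text
time_s: 20.03
tool_pos: [0.4681, 0.1699, 0.1713]
tool_rot: [-174.2, 0.1, -87.2]
force: [-0.1, -0.3, -1.3]
grip_width: 0.0462
```

```bash
python3 -c "
from h import *
plan([.465,.1715,.0825],2.9,.1)
w=cam('wrist');cv2.imwrite('pics/w16.png',w['pixels'][:,:,::-1])
crop(cam('side'),200,360,140,280,5,'sd16')"
```

```text
t 20.03 pos [0.4681 0.1699 0.1713] rot [-174.177     0.0705  -87.1961] F [-0.1399 -0.2605 -1.349 ] w 0.0462
shift [-0.0017  0.0121  0.088 ] len 0.08886619435346907 turn [-0.0016  0.0011 -0.0018] deg 0.15149341476602485
```

View pics/w16.png

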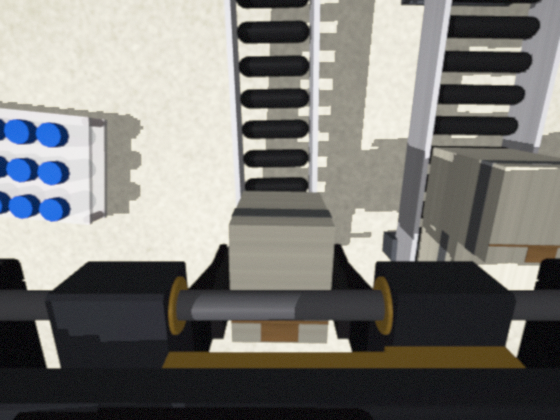

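View pics/sd16.png

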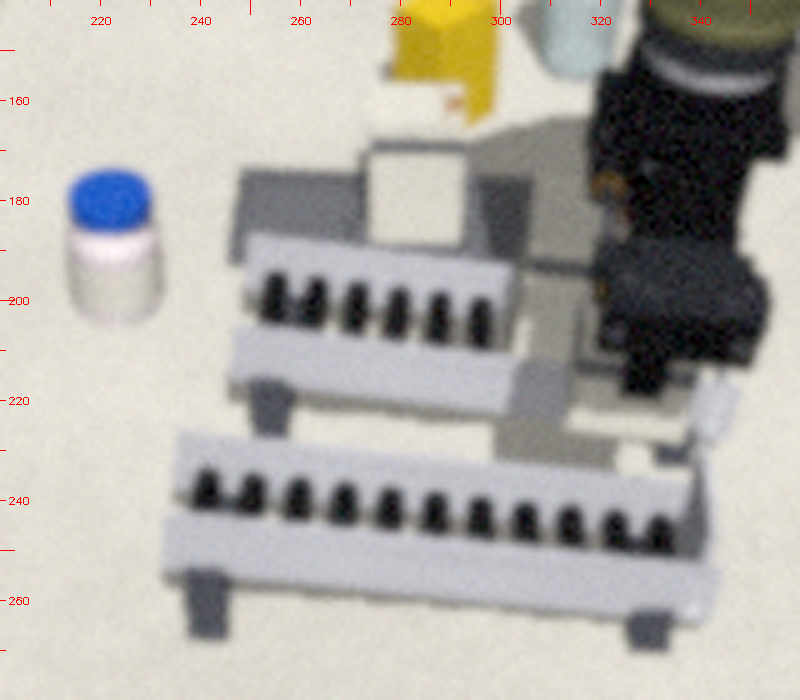

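{"api": "send_rows", "payload": {"steps": [[[-0.001, 0.003, 0.015], [0, 0, 0], 0.035], [[-0.001, 0.006, 0.035], [0, 0, 0], 0.035], [[-0.001, 0.009, 0.055], [0, 0, 0], 0.035], [[-0.001, 0.011, 0.073], [0, 0, 0], 0.035], [[-0.001, 0.011, 0.08], [0, 0, 0], 0.035]]}}

```text
time_s: 20.55
tool_pos: [0.4624, 0.1701, 0.0871]
tool_rot: [-174.5, 0.0, -87.2]
force: [-0.5, 0.1, -1.0]
grip_width: 0.0462
```

{"api": "send_rows", "payload": {"steps": [[[0, 0, 0], [0, 0, 0], 0.035], [[0, 0, 0], [0, 0, 0], 0.035], [[0, 0, 0], [0, 0, 0], 0.035], [[0, 0, 0], [0, 0, 0], 0.035], [[0, 0, 0], [0, 0, 0], 0.035]]}}

```text
time_s: 20.97
tool_pos: [0.4648, 0.171, 0.0904]
tool_rot: [-174.2, 0.0, -87.2]
force: [0.0, 0.1, -1.9]
grip_width: 0.046
```

```bash
python3 -c "
from h import *
plan([.465,.1715,.0825],2.9,.1)
w=cam('wrist');cv2.imwrite('pics/w17.png',w['pixels'][:,:,::-1])
crop(cam('side'),200,360,140,280,5,'sd17')"
```

```text
t 20.97 pos [0.4648 0.171  0.0904] rot [-174.1599    0.0315  -87.1515] F [ 0.0151  0.1018 -1.9107] w 0.046
shift [-0.0005  0.0006  0.0079] len 0.007939881652493267 turn [-0.0019  0.0005 -0.0009] deg 0.12590793449529453
```

View pics/w17.png

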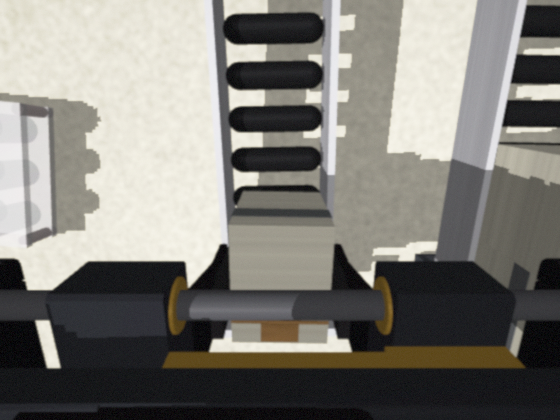

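View pics/sd17.png

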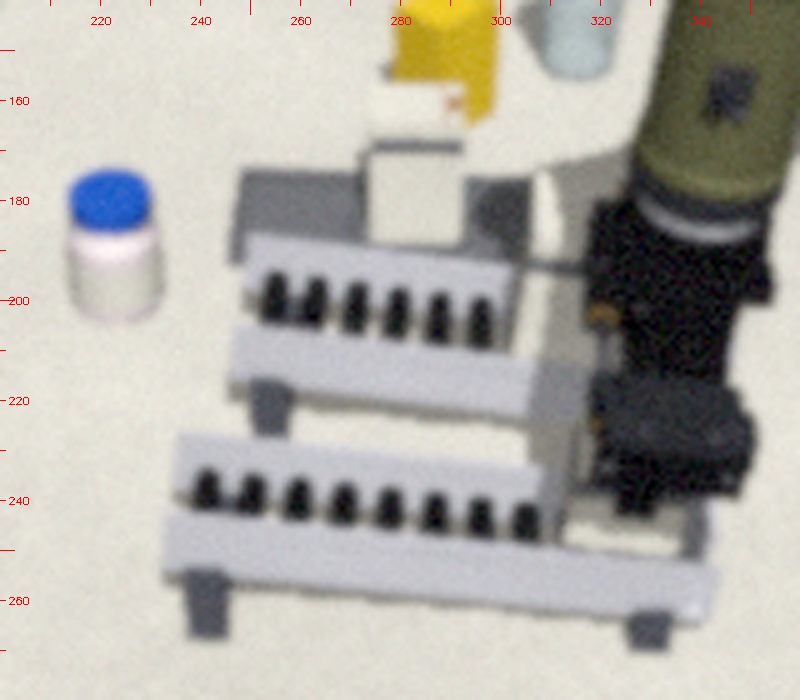

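{"api": "send_rows", "payload": {"steps": [[[0, 0.001, 0.002], [0, 0, 0], 0.035], [[0, 0.001, 0.004], [0, 0, 0], 0.035], [[0, 0.001, 0.006], [0, 0, 0], 0.035], [[0, 0.001, 0.007], [0, 0, 0], 0.035], [[0, 0.001, 0.008], [0, 0, 0], 0.035]]}}

```text
time_s: 21.48
tool_pos: [0.4636, 0.1707, 0.081]
tool_rot: [-174.3, 0.0, -87.1]
force: [-0.2, -0.0, -1.8]
grip_width: 0.0463
```

{"api": "send_rows", "payload": {"steps": [[[0, 0, 0], [0, 0, 0], 0.035], [[0, 0, 0], [0, 0, 0], 0.035], [[0, 0, 0], [0, 0, 0], 0.035], [[0, 0, 0], [0, 0, 0], 0.035], [[0, 0, 0], [0, 0, 0], 0.035]]}}

```text
time_s: 21.9
tool_pos: [0.4638, 0.1708, 0.0813]
tool_rot: [-174.3, 0.0, -87.1]
force: [-0.5, 0.8, -0.9]
grip_width: 0.046
```

{"api": "send_rows", "payload": {"steps": [[[0, 0, 0], [0, 0, 0], 0.048], [[0, 0, 0], [0, 0, 0], 0.05], [[0, 0, 0], [0, 0, 0], 0.055], [[0, 0, 0], [0, 0, 0], 0.06], [[0, 0, 0], [0, 0, 0], 0.07]]}}

```text
time_s: 22.32
tool_pos: [0.4639, 0.1708, 0.0814]
tool_rot: [-174.3, 0.0, -87.1]
force: [0.5, -0.6, 0.0]
grip_width: 0.0602
```

{"api": "send_rows", "payload": {"steps": [[[0, 0, 0], [0, 0, 0], 0.075], [[0, 0, 0], [0, 0, 0], 0.075], [[0, 0, -0.015], [0, 0, 0], 0.08], [[0, 0, -0.045], [0, 0, 0], 0.087], [[0, 0, -0.08], [0, 0, 0], 0.087]]}}

```text
time_s: 22.73
tool_pos: [0.454, 0.17, 0.16]
tool_rot: [-174.5, 0.0, -87.1]
force: [1.1, 0.5, -0.1]
grip_width: 0.0841
```

```bash
python3 -c "
from h import *
plan([.605,-.1635,.22],4.5)
w=cam('wrist');cv2.imwrite('pics/w18.png',w['pixels'][:,:,::-1])
crop(cam('side'),200,360,140,280,5,'sd18')"
```

```text
t 22.73 pos [0.454 0.17  0.16 ] rot [-174.5423    0.0485  -87.1139] F [ 1.1432  0.4658 -0.0523] w 0.0841
shift [ 0.3406 -0.1391 -0.0472] len 0.3709446900443603 turn [-0.0953 -0.0005 -0.0282] deg 5.691966636593913
```

View pics/w18.png

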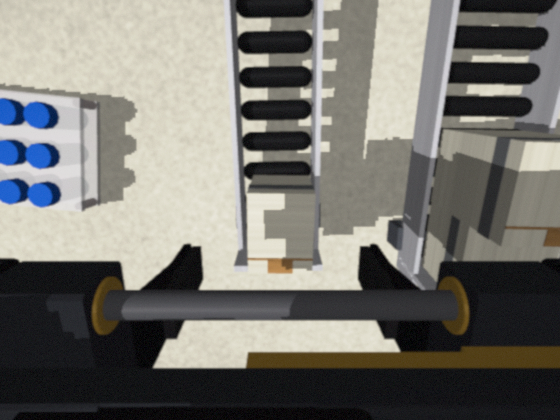

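View pics/sd18.png

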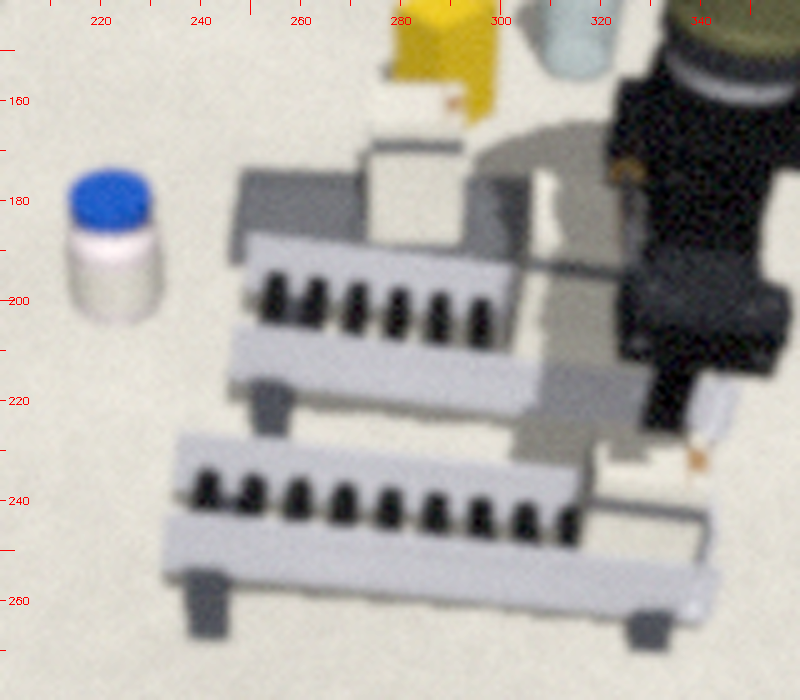

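{"api": "send_rows", "payload": {"steps": [[[0, -0.005, -0.03], [-0.01, 0, 0], 0.087], [[0, -0.015, -0.06], [-0.03, 0, 0], 0.087], [[0.02, -0.03, -0.07], [-0.05, 0, -0.005], 0.087], [[0.045, -0.05, -0.07], [-0.07, 0, -0.01], 0.087], [[0.075, -0.065, -0.07], [-0.095, 0, -0.015], 0.087]]}}

```text
time_s: 23.25
tool_pos: [0.5187, 0.0989, 0.2383]
tool_rot: [-179.6, -0.0, -86.1]
force: [0.6, -0.2, 0.3]
grip_width: 0.0869
```

```bash
python3 -c "
from h import *
plan([.605,-.1635,.22],4.5)"
```

```text
t 23.25 pos [0.5187 0.0989 0.2383] rot [-179.5652   -0.0262  -86.1064] F [ 0.5779 -0.2114  0.3091] w 0.0869
shift [ 0.2676 -0.0682  0.0189] len 0.276801542874022 turn [-0.0076 -0.0005 -0.0106] deg 0.7465624764934005
```

{"api": "send_rows", "payload": {"steps": [[[0.035, -0.009, 0], [0, 0, -0.002], 0.087], [[0.07, -0.018, 0], [0, 0, -0.004], 0.087], [[0.105, -0.027, 0], [-0.004, 0, -0.006], 0.087], [[0.14, -0.036, 0], [-0.007, 0, -0.008], 0.087], [[0.175, -0.045, 0], [-0.007, 0, -0.01], 0.087]]}}

```text
time_s: 23.67
tool_pos: [0.5737, -0.0753, 0.2366]
tool_rot: [179.8, -0.0, -85.7]
force: [0.2, -0.5, 0.7]
grip_width: 0.0868
```

{"api": "send_rows", "payload": {"steps": [[[0.035, -0.009, 0.005], [0, 0, 0], 0.087], [[0.065, -0.017, 0.02], [0, 0, 0], 0.087], [[0.085, -0.021, 0.04], [0, 0, 0], 0.087], [[0.093, -0.023, 0.055], [0, 0, 0], 0.087], [[0.093, -0.023, 0.06], [0, 0, 0], 0.087]]}}

```text
time_s: 24.08
tool_pos: [0.6013, -0.1668, 0.1731]
tool_rot: [179.6, 0.1, -85.9]
force: [-1.1, -0.0, -0.1]
grip_width: 0.0871
```

```bash
python3 -c "
from h import *
plan([.605,-.1635,.063],4.5)
w=cam('wrist');cv2.imwrite('pics/w19.png',w['pixels'][:,:,::-1]);np.save('w19.npy',w)
c=dict(w);c['pixels']=(w['pixels']*.7).astype(np.uint8)
crop(c,200,360,140,260,5,'w19z')"
```

```text
t 24.08 pos [ 0.6013 -0.1668  0.1731] rot [179.5725   0.084  -85.9333] F [-1.0764 -0.0025 -0.107 ] w 0.0871
shift [-0.0028 -0.0048  0.1101] len 0.11020748958109863 turn [ 0.0075  0.0015 -0.0076] deg 0.6142478636855532
```

View pics/w19.png

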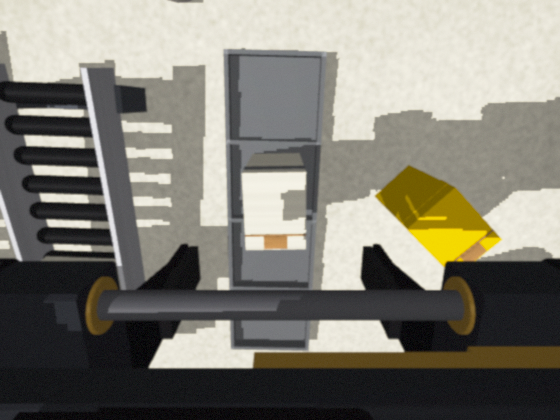

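View pics/w19z.png

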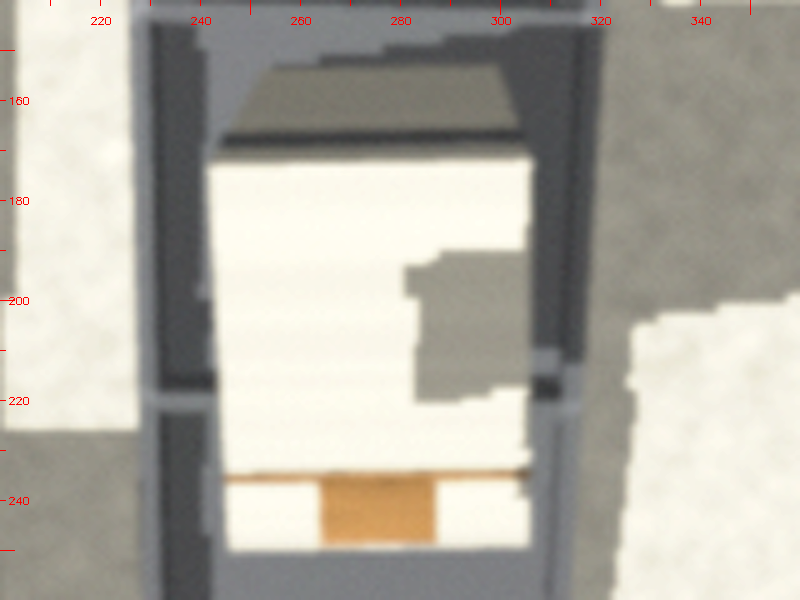

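```bash
python3 -c "
from h import *
w=np.load('w19.npy',allow_pickle=True).item()
P=np.array([onz(w,*p,.101) for p in [(241.5,172),(306,171.5),(306,250),(245,250)]]);print(P,P.mean(0))
print('yellow',onz(w,376,194,.095),onz(w,410,166,.095), onz(w,450,265,.095))
"
```

```text
[[ 0.6334 -0.1376  0.101 ]
 [ 0.637  -0.1836  0.101 ]
 [ 0.5759 -0.1893  0.101 ]
 [ 0.5726 -0.1424  0.101 ]] [ 0.6047 -0.1632  0.101 ]
yellow [ 0.6225 -0.238   0.095 ] [ 0.6452 -0.2594  0.095 ] [ 0.5683 -0.3063  0.095 ]
```

{"api": "send_rows", "payload": {"steps": [[[-0.003, -0.002, 0.005], [0, 0, -0.008], 0.066], [[-0.003, -0.002, 0.03], [0, 0, -0.008], 0.066], [[-0.003, -0.002, 0.065], [0, 0, -0.008], 0.066], [[-0.003, -0.002, 0.095], [0, 0, -0.008], 0.066], [[-0.003, -0.002, 0.111], [0, 0, -0.008], 0.066]]}}

```text
time_s: 24.55
tool_pos: [0.6036, -0.158, 0.0641]
tool_rot: [179.8, 0.1, -85.0]
force: [-0.7, 0.4, -1.7]
grip_width: 0.0675
```

{"api": "send_rows", "payload": {"steps": [[[0, 0, 0], [0, 0, 0], 0.066], [[0, 0, 0], [0, 0, 0], 0.06], [[0, 0, 0], [0, 0, 0], 0.05], [[0, 0, 0], [0, 0, 0], 0.04], [[0, 0, 0], [0, 0, 0], 0.035]], "grip_force": 18}}

```text
time_s: 24.97
tool_pos: [0.6061, -0.1613, 0.0684]
tool_rot: [-179.9, -0.1, -85.2]
force: [-0.4, -0.8, 1.0]
grip_width: 0.0476
```

{"api": "send_rows", "payload": {"steps": [[[0, 0, 0], [0, 0, 0], 0.035], [[0, 0, 0], [0, 0, 0], 0.035], [[0, 0, 0], [0, 0, 0], 0.035], [[0, 0, 0], [0, 0, 0], 0.035], [[0, 0, 0], [0, 0, 0], 0.035]]}}

```text
time_s: 25.38
tool_pos: [0.6061, -0.1616, 0.0682]
tool_rot: [-179.9, -0.1, -85.3]
force: [-0.8, 0.5, 6.4]
grip_width: 0.0459
```

```bash
python3 -c "
from h import *
plan([.605,-.1635,.063],4.5)
w=cam('wrist');cv2.imwrite('pics/w20.png',w['pixels'][:,:,::-1])"
```

```text
t 25.38 pos [ 0.6061 -0.1616  0.0682] rot [-179.946    -0.0681  -85.2664] F [-0.8463  0.4632  6.3727] w 0.0459
shift [0.0018 0.0012 0.0052] len 0.005638016840832878 turn [-0.0009 -0.0012  0.0041] deg 0.24928737976749432
```

View pics/w20.png

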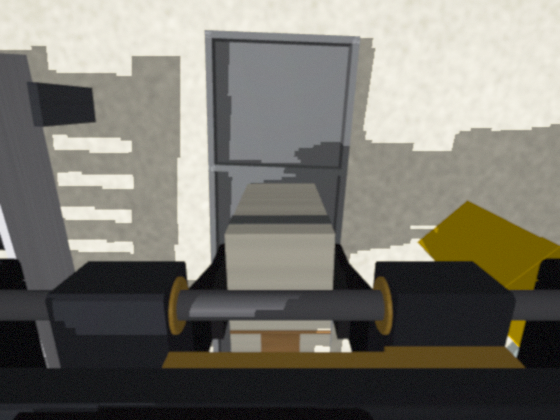

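{"api": "send_rows", "payload": {"steps": [[[0, 0, -0.01], [0, 0, 0], 0.035], [[0, 0, -0.035], [0, 0, 0], 0.035], [[0, 0, -0.07], [0, 0, 0], 0.035], [[0, 0, -0.11], [0, 0, 0], 0.035], [[0, 0, -0.15], [0, 0, 0], 0.035]]}}

```text
time_s: 25.85
tool_pos: [0.6039, -0.1612, 0.2175]
tool_rot: [179.8, 0.0, -85.3]
force: [0.7, -0.5, -0.9]
grip_width: 0.046
```

{"api": "send_rows", "payload": {"steps": [[[-0.01, 0, -0.02], [0, 0, 0], 0.035], [[-0.03, 0, -0.03], [0, 0, 0], 0.035], [[-0.06, 0.0, -0.035], [0, 0, 0.01], 0.035], [[-0.095, 0.0, -0.035], [0, 0, 0.02], 0.035], [[-0.13, 0.0, -0.035], [0, 0, 0.03], 0.035]]}}

```text
time_s: 26.27
tool_pos: [0.594, -0.0311, 0.252]
tool_rot: [179.9, -0.0, -87.1]
force: [0.6, 1.4, -1.0]
grip_width: 0.0459
```

```bash
python3 -c "
from h import *
plan([.54,.175,.25],2.9)"
```

```text
t 26.27 pos [ 0.594  -0.0311  0.252 ] rot [179.9207  -0.0382 -87.1056] F [ 0.6471  1.3881 -0.9889] w 0.0459
shift [-0.2086  0.0435  0.002 ] len 0.21308403993332306 turn [ 0.0014 -0.0007 -0.0001] deg 0.08818569489532675
```

{"api": "send_rows", "payload": {"steps": [[[-0.03, 0.005, 0], [0, 0, 0], 0.035], [[-0.065, 0.013, 0], [0.01, 0, 0], 0.035], [[-0.1, 0.02, 0], [0.02, 0, 0], 0.035], [[-0.135, 0.028, 0], [0.03, 0, 0], 0.035], [[-0.165, 0.034, 0], [0.04, 0, 0], 0.035]]}}

```text
time_s: 26.68
tool_pos: [0.55, 0.1338, 0.2515]
tool_rot: [-177.8, -0.0, -86.9]
force: [0.1, 0.4, -1.9]
grip_width: 0.0457
```

```bash
python3 -c "
from h import *
plan([.532,.175,.2],2.9,.1)"
```

```text
t 26.68 pos [0.55   0.1338 0.2515] rot [-177.8282   -0.0109  -86.8757] F [ 0.1091  0.3559 -1.9362] w 0.0457
shift [-0.0421  0.0177  0.0509] len 0.06833358923842267 turn [0.0621 0.0001 0.0039] deg 3.564858109684525
```

{"api": "send_rows", "payload": {"steps": [[[-0.02, 0.008, 0.01], [0.02, 0, 0], 0.035], [[-0.035, 0.014, 0.02], [0.035, 0, 0], 0.035], [[-0.042, 0.017, 0.035], [0.05, 0, 0.002], 0.035], [[-0.042, 0.017, 0.045], [0.062, 0, 0.004], 0.035], [[-0.042, 0.017, 0.05], [0.062, 0, 0.004], 0.035]]}}

```text
time_s: 27.1
tool_pos: [0.5324, 0.1727, 0.1993]
tool_rot: [-174.4, -0.1, -87.1]
force: [0.8, -0.3, -1.3]
grip_width: 0.0463
```

{"api": "send_rows", "payload": {"steps": [[[0, 0, 0], [0, 0, 0], 0.035], [[0, 0, 0], [0, 0, 0], 0.035], [[0, 0, 0], [0, 0, 0], 0.035], [[0, 0, 0], [0, 0, 0], 0.035], [[0, 0, 0], [0, 0, 0], 0.035]]}}

```text
time_s: 27.52
tool_pos: [0.535, 0.1721, 0.2012]
tool_rot: [-174.2, 0.0, -87.2]
force: [0.1, -0.3, -0.9]
grip_width: 0.0461
```

```bash
python3 -c "
from h import *
plan([.535,.175,.119],2.9,.1)
w=cam('wrist');cv2.imwrite('pics/w21.png',w['pixels'][:,:,::-1])
crop(cam('side'),200,360,140,280,5,'sd21')"
```

```text
t 27.52 pos [0.535  0.1721 0.2012] rot [-174.2251    0.0158  -87.2474] F [ 0.1479 -0.3322 -0.9056] w 0.0461
shift [-0.0029  0.0081  0.0818] len 0.08226663956963645 turn [-0.0008  0.     -0.0026] deg 0.15503037856681548
```

View pics/w21.png

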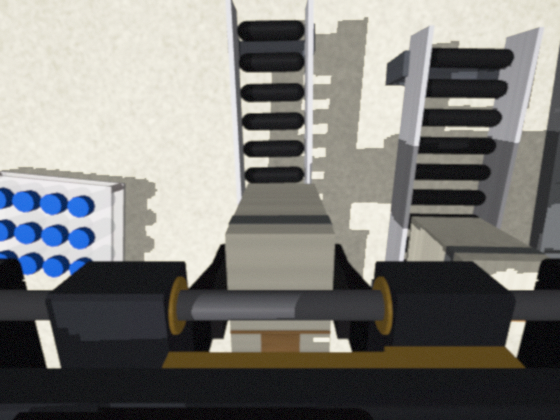

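View pics/sd21.png

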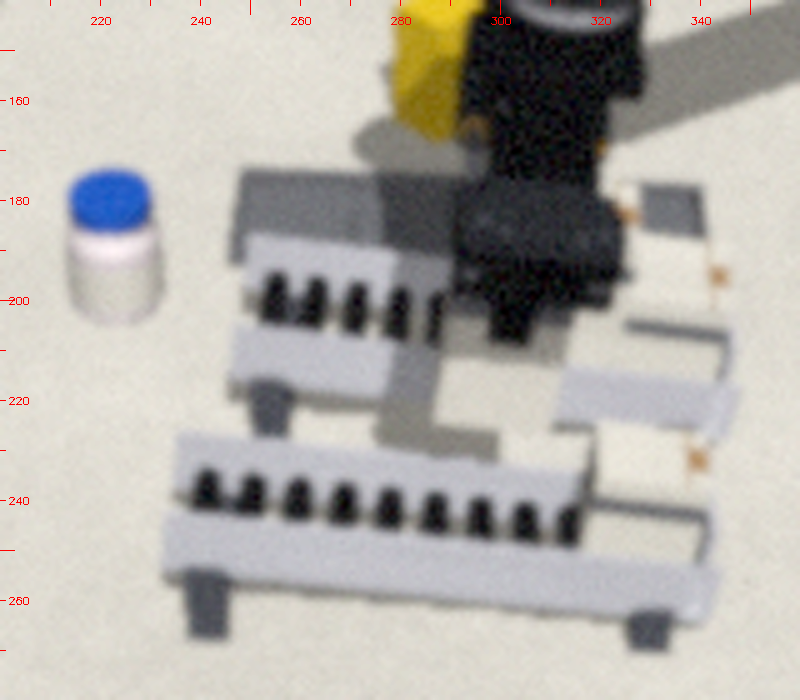

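{"api": "send_rows", "payload": {"steps": [[[-0.003, 0.002, 0.012], [0, 0, 0], 0.035], [[-0.003, 0.004, 0.03], [0, 0, 0], 0.035], [[-0.003, 0.005, 0.05], [0, 0, 0], 0.035], [[-0.003, 0.006, 0.067], [0, 0, 0], 0.035], [[-0.003, 0.006, 0.073], [0, 0, 0], 0.035]]}}

```text
time_s: 28.03
tool_pos: [0.5333, 0.1748, 0.1238]
tool_rot: [-174.6, -0.0, -87.2]
force: [-1.2, -0.1, -1.1]
grip_width: 0.0456
```

{"api": "send_rows", "payload": {"steps": [[[0, 0, 0], [0, 0, 0], 0.035], [[0, 0, 0], [0, 0, 0], 0.035], [[0, 0, 0], [0, 0, 0], 0.035], [[0, 0, 0], [0, 0, 0], 0.035], [[0, 0, 0], [0, 0, 0], 0.035]]}}

```text
time_s: 28.45
tool_pos: [0.5362, 0.1756, 0.1284]
tool_rot: [-174.2, 0.0, -87.2]
force: [0.9, 0.8, -1.6]
grip_width: 0.0458
```

```bash
python3 -c "
from h import *
plan([.535,.175,.119],2.9,.1)
w=cam('wrist');cv2.imwrite('pics/w22.png',w['pixels'][:,:,::-1])
crop(cam('side'),200,360,140,280,5,'sd22')"
```

```text
t 28.45 pos [0.5362 0.1756 0.1284] rot [-174.1661    0.0051  -87.2108] F [ 0.9477  0.7571 -1.5642] w 0.0458
shift [0.0005 0.0022 0.0092] len 0.009505816414345985 turn [-0.0018 -0.0001 -0.0019] deg 0.15224184749818534
```

View pics/w22.png

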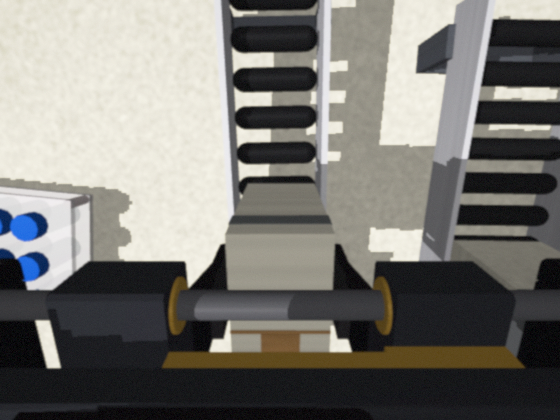

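View pics/sd22.png

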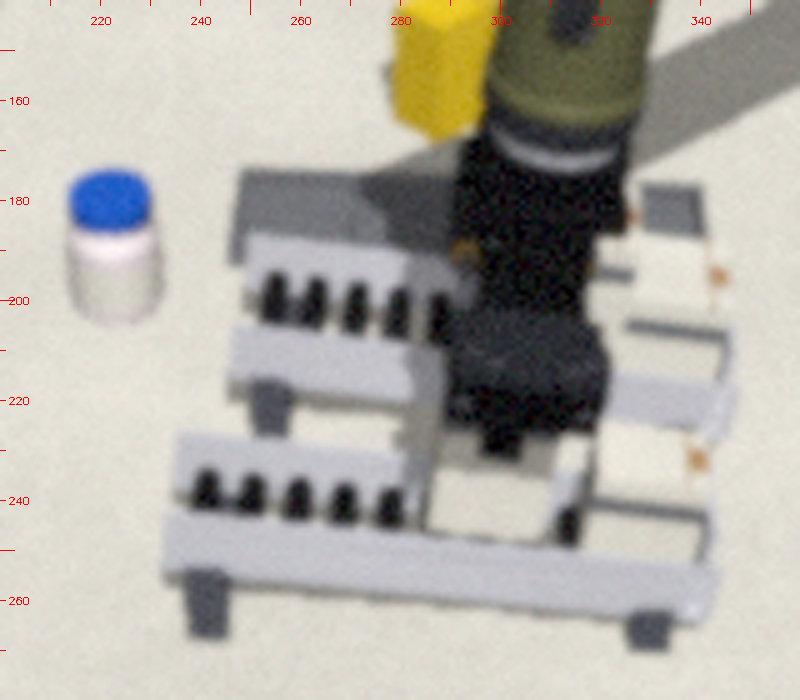

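{"api": "send_rows", "payload": {"steps": [[[0, 0, 0.002], [0, 0, 0], 0.035], [[0, 0.001, 0.004], [0, 0, 0], 0.035], [[0, 0.001, 0.006], [0, 0, 0], 0.035], [[0, 0.001, 0.008], [0, 0, 0], 0.035], [[0, 0.001, 0.009], [0, 0, 0], 0.035]]}}

```text
time_s: 28.97
tool_pos: [0.5352, 0.1752, 0.1178]
tool_rot: [-174.3, -0.0, -87.2]
force: [-0.1, -0.8, -1.9]
grip_width: 0.0464
```

{"api": "send_rows", "payload": {"steps": [[[0, 0, 0], [0, 0, 0], 0.035], [[0, 0, 0], [0, 0, 0], 0.035], [[0, 0, 0], [0, 0, 0], 0.035], [[0, 0, 0], [0, 0, 0], 0.035], [[0, 0, 0], [0, 0, 0], 0.035]]}}

```text
time_s: 29.38
tool_pos: [0.5356, 0.1754, 0.1184]
tool_rot: [-174.3, -0.0, -87.2]
force: [0.1, -0.2, -1.7]
grip_width: 0.0459
```

{"api": "send_rows", "payload": {"steps": [[[0, 0, 0], [0, 0, 0], 0.048], [[0, 0, 0], [0, 0, 0], 0.05], [[0, 0, 0], [0, 0, 0], 0.055], [[0, 0, 0], [0, 0, 0], 0.06], [[0, 0, 0], [0, 0, 0], 0.07]]}}

```text
time_s: 29.8
tool_pos: [0.5356, 0.1754, 0.1185]
tool_rot: [-174.3, 0.0, -87.2]
force: [0.9, -0.5, 0.0]
grip_width: 0.0607
```

{"api": "send_rows", "payload": {"steps": [[[0, 0, 0], [0, 0, 0], 0.075], [[0, 0, 0], [0, 0, 0], 0.075], [[0, 0, -0.015], [0, 0, 0], 0.08], [[0, 0, -0.045], [0, 0, 0], 0.087], [[0, 0, -0.08], [0, 0, 0], 0.087]]}}

```text
time_s: 30.22
tool_pos: [0.5258, 0.1744, 0.1968]
tool_rot: [-174.5, -0.0, -87.2]
force: [1.5, -1.3, 0.1]
grip_width: 0.084
```

{"api": "send_rows", "payload": {"steps": [[[0, -0.01, -0.02], [0, 0, 0], 0.087], [[0, -0.02, -0.05], [0, 0, 0], 0.087], [[0, -0.03, -0.08], [0, 0, 0], 0.087], [[0, -0.03, -0.1], [0, 0, 0], 0.087], [[0, -0.03, -0.1], [0, 0, 0], 0.087]]}}

```text
time_s: 30.63
tool_pos: [0.5496, 0.1771, 0.3056]
tool_rot: [-173.8, 0.1, -87.2]
force: [0.4, 1.0, 0.2]
grip_width: 0.0868
```

```bash
python3 -c "
from h import *
plan([.535,.175,.119],2.9,.1)
w=cam('wrist');cv2.imwrite('pics/w23.png',w['pixels'][:,:,::-1]);np.save('w23.npy',w)
crop(cam('side'),200,360,140,280,5,'sd23')"
```

```text
t 30.63 pos [0.5496 0.1771 0.3056] rot [-173.8122    0.0935  -87.2058] F [0.3901 1.0498 0.212 ] w 0.0868
shift [0.0017 0.0347 0.184 ] len 0.18720859931876693 turn [-0.008   0.0014 -0.002 ] deg 0.47956830301441083
```

View pics/w23.png

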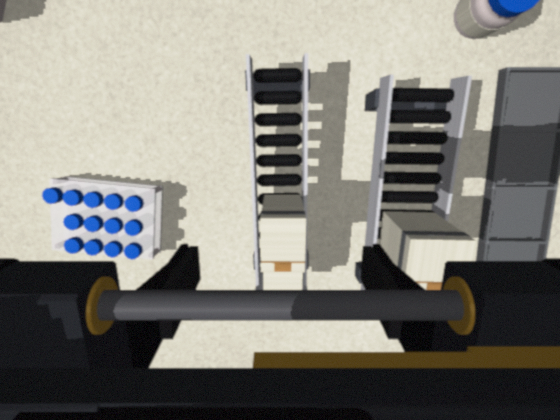

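View pics/sd23.png

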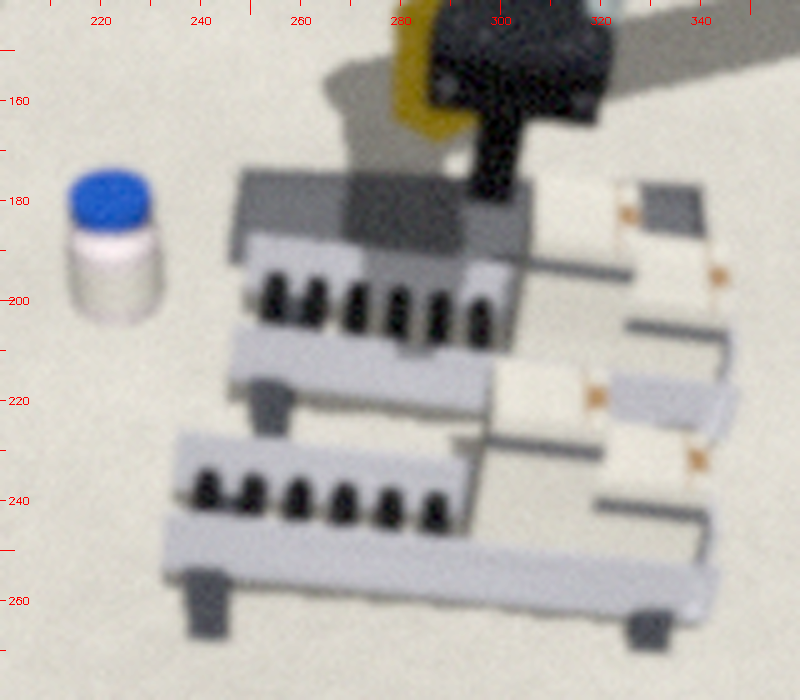

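{"api": "send_rows", "payload": {"steps": [[[-0.03, 0, -0.01], [0, 0, 0], 0.087], [[-0.065, 0, -0.02], [0, 0, 0], 0.087], [[-0.1, 0, -0.03], [0, 0, 0], 0.087], [[-0.14, 0, -0.04], [0, 0, 0], 0.087], [[-0.17, 0, -0.04], [0, 0, 0], 0.087]]}}

```text
time_s: 31.15
tool_pos: [0.5339, 0.3488, 0.3405]
tool_rot: [-174.3, 0.1, -87.1]
force: [-0.3, 1.1, 0.3]
grip_width: 0.087
```

{"api": "send_rows", "payload": {"steps": [[[-0.03, 0, 0], [0, 0, 0], 0.087], [[-0.06, 0, 0], [0, 0, 0], 0.087], [[-0.08, 0, 0], [0, 0, 0], 0.087], [[-0.08, 0, 0], [0, 0, 0], 0.087], [[-0.08, 0, 0], [0, 0, 0], 0.087]]}}

```text
time_s: 31.57
tool_pos: [0.5297, 0.4264, 0.3379]
tool_rot: [-174.5, -0.1, -87.0]
force: [0.5, -0.6, 0.6]
grip_width: 0.0868
```

```bash
python3 - <<'E'
from h import *
lanes={'w':((.549,.012),2.3,.066),'n':((.563,.1764),2.9,.046)}
s=cam('scene');d=cam('side')
for c,nm,box in [(s,'fs',(230,390,110,270)),(d,'fd',(210,360,150,270))]:
    im=c['pixels'].copy()
    big=cv2.resize(im,None,fx=5,fy=5,interpolation=cv2.INTER_CUBIC)
    for k,(o,y,wd) in lanes.items():
        Rz=R.from_euler('z',y,degrees=True)
        for x,h in [(-.105,.06),(-.044,.095)]:
            T=Rz*R.from_euler('y',-.1)
            b=np.array([o[0],o[1],0])+Rz.apply([x,0,.058+.1*x])
            P=lambda a:b+T.apply(a)
            top=[(sx*.03,sy*wd/2,h) for sx,sy in [(1,1),(1,-1),(-1,-1),(-1,1)]]
            q=np.array(proj(c,[P(t) for t in top]))
            cv2.polylines(big,[((q+.5)*5).astype(int)],True,(255,0,0),1)
            if nm=='fd':
                q=proj(c,[P((.03,wd/2,0)),P((-.03,wd/2,0))]);cv2.polylines(big,[((q+.5)*5).astype(int)],False,(0,255,0),1)
    x0,x1,y0,y1=[5*v for v in box]
    cv2.imwrite(f'pics/{nm}.png',big[y0:y1,x0:x1,::-1][:600])
E
```

```text
(no output)
```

View pics/fs.png

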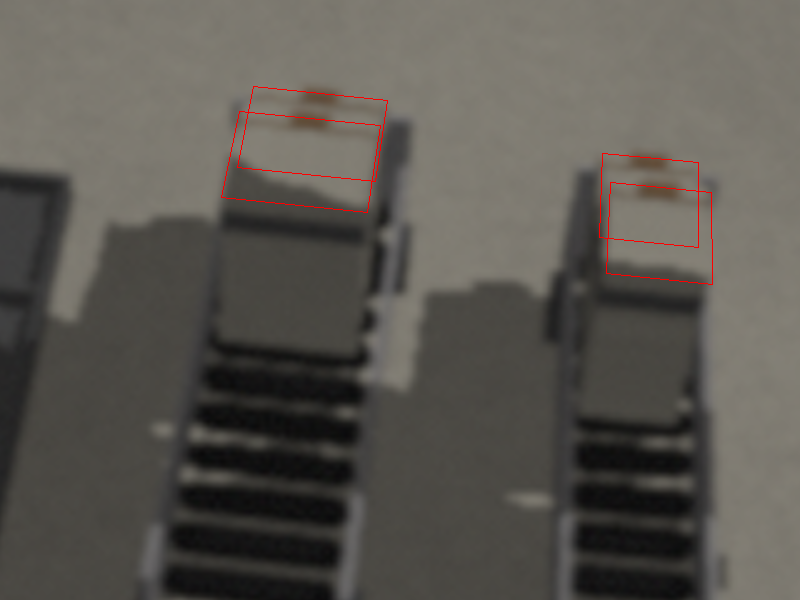

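View pics/fd.png

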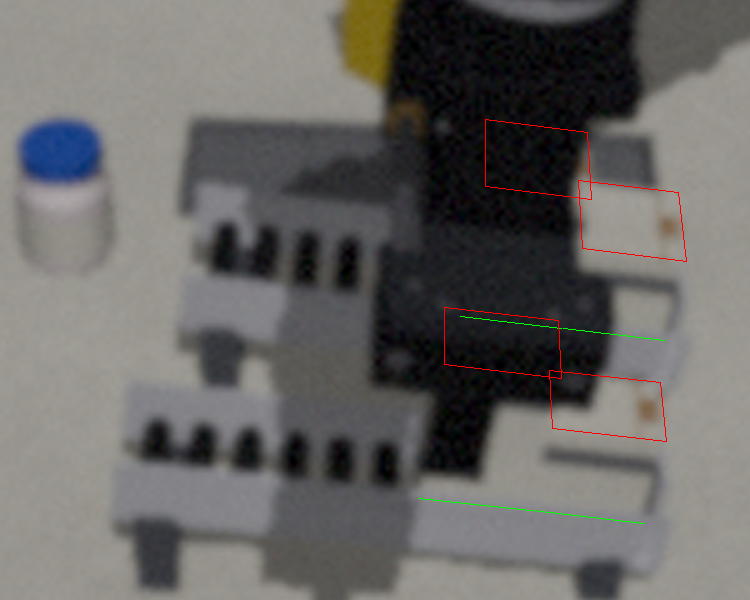

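```bash
python3 -c "
from cell import env
print(env.get_obs()['time_s']); print(env.sign_off())"
```

```text
31.6667
the job is handed in; nothing more can be done
None
```

I moved all four cartons into their lanes and handed the job in at about 31.7 s. In each lane the low carton rolled down to the stop and the tall one rolled down behind it until they touched.

**Last checks:**
- In the final side-camera picture before the arm moved away, all four cartons stood upright on the rollers, each tall one against its low one and each low one at the stop.
- Outlines of the target places drawn over the scene picture matched the cartons to about 1–2 pixels, roughly 2–4 mm. That is inside the 12 mm and 15 mm limits.
- In the side picture with outlines, the arm hid the two tall cartons, so only the low ones could be checked there.
- I didn't touch the jar, rack, beaker or yellow carton. The jar and rack looked unmoved in the last wrist-camera picture; I did not re-measure any of them.

**Measurements that disagreed:**
- Some of my early two-view height estimates for the wide cartons and the stop corners were wrong because I matched the wrong edges. They came out at 0.05–0.13 m for carton tops that should be 0.066 or 0.101 m. I used the given heights there instead, and the measured widths (about 46 and 66 mm) and the later close-up views agreed with them.
- Closing the grip pushed the tool up with about 5–7 N on three of the four grasps. This disappeared once the carton was lifted.

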